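# Load a sauce tin into the counter feed chute

## Task

Stand the red-lidded tin upright on the blue loading pad at the top of the sloped tin chute and let go of it there. Then, without lifting it again, push it gently down the chute until it rests against the orange stop plate and has pressed that plate fully home, and leave it there; do not ram the stop, and leave the green-lidded tin, the cup stack and the bottle alone.

Things in the scene. Friction and masses are not known exactly. Their poses are not given: they have to be found in the camera images.
- tin_red_center (a point): Centre (half-way up) of the loose red-lidded tin: an upright cylinder 56 mm in diameter, 50 mm tall, 0.24 to 0.39 kg. z is its axis, towards the lid. On the chute it does not slide by itself: it needs a push of about 0.5 to 2 N along the slope. Once below the pad, over 20 N between it and the chute or stop counts as ramming.
- tin_green_center (a point): Centre of the like tin with the green lid (56 mm diameter, 50 mm tall); a bystander. It may stand in either of the two tin places.
- chute_bed: Sloped aluminium channel on a fixed base. Origin: middle of the floor's upper surface, 66 mm above the counter; x downhill along the floor (14 degrees below level), y across, z out of the floor. Floor 300 mm long (x -150 to +150), 60 mm wide between side walls 4 mm thick and 18 mm high; both ends open.
- pad (a point): Middle of the blue loading pad (90 mm long, 60 mm wide, flush with the floor) at the chute's top end: 105 mm uphill of the chute_bed origin, on the floor surface.
- stop_plate (a joint): How far the orange stop plate (50 mm wide, 2 to 44 mm above the floor) is pressed downhill: 0 free, 0.008 m home on a hard backing plate 49 mm high. Weak spring, 0.4 to 1 N; a tin left there keeps it in. It sits on a clamped carrier whose setting differs each time and is not measured: the free plate's face is at chute_bed x +50 to +110 mm.
- cups: Stack of white paper cups standing on the counter, 82 mm wide, 142 mm tall; origin at its underside. A bystander.
- bottle: Amber sauce bottle with yellow cap standing on the counter, 56 mm diameter, 160 mm tall; origin at its underside. A bystander.
Mind the look-alikes: they are no part of the job. Leave any black or yellow look-alike of the part that bears tin_red_center alone.

How it is judged:
By the outcome, as a careful person would: the job done as asked, in the order asked, and still so for the second after the job is handed in, with the robot touching nothing.
It also fails if it takes over 64 s, if anything falls off the work surface, if the arm or the gripper's body presses on something with over 40 N, if the wrist force passes 120 N, or if a joint passes its speed limit or range.

## Robot

A 7-joint arm with a two-finger parallel gripper is mounted at the origin on the work surface. World frame = base frame: x ahead of the robot, y to its left, z up, the work surface at z = 0. Lengths are in m, angles in rad, forces in N, time in s.
With the tool pointing down it reaches from about 0.425 to 0.95 m from the base axis. Payload 16.7 kg.
Tool frame: the origin (TCP) lies midway between the tips of the shut fingers; the grasp point (between the pads) lies bot.grip_depth behind it (bot.grip_depth is the distance from the TCP to the grasp point, in m); z points along the fingers, y is the direction in which the jaws open and shut (so a half turn about z gives the same grasp; the last joint's range is limited). The gripper opens to 94 mm and grips with 3 to 60 N. Pads are 16 mm wide; open, the fingers measure 119 mm over their backs; the gripper's body (75 mm by 177 mm) begins 78 mm behind the grasp point.
Start: joints at [-1.262, 0.426, 0.074, 1.606, -0.034, 1.111, -0.067], TCP at [0.299, 0.605, 0.17] pointing down, gripper open.
Joint ranges: [-2.85, 2.85], [-0.5, 2.14], [-1.23, 1.37], [0.21, 2.46], [-1.02, 4.16], [0.16, 2.05], [-2.73, 2.73]. Speed limits (rad/s): [1.89, 1.89, 2.39, 2.39, 3.01, 3.01, 3.01].

## Interface

Orientations are given as a 3x3 rotation matrix whose columns are the frame's x, y, z axes.
In Python, from plant import bot, cams, order gives the robot as it stands.
- The arm moves only by the tool apply_moves, never from a script. Its argument "targets" is a list that holds one entry, the list of rows, each a list of 5 numbers: the opening, from -1 (shut) to 1 (fully open), then the shift along the tool's x, y, z in mm, then the turn about the tool's z in degrees. A call has 1 to 10 rows; each row shifts and turns the pose as measured when the row begins, along the tool's axes as they then stand; what a row does not reach is not made up. A row lasts 1/12 s, in which the tool goes at most 41.7 mm and 7.16 degrees, less where a joint would pass 70% of its speed; a pose out of reach is approached as far as the arm can. A call is refused whole if a number of a shift passes 41.7 or a number of a turn 7.16, either way. A call with a gripper value outside its range is refused whole. The fingers move at their own pace and stop on an object; "grip_force" is the grip in N (left out, the last holds). Time passes only in rows, so rows that do not move let the fingers close. It gives the time, the measured TCP pose, the force and the opening at its end, in the units of the state.
- bot.get_state(): the state, without advancing time (a new reading comes with each control period).
- cams.read_camera(name): name is "side" or "top" or "wrist"; returns the picture (480x640x3 uint8, red, green, blue); there is no depth.
- cams.camera_params(name): a dict with "camera_matrix" (3x3 intrinsics, pixels), "position" and "orientation" of the camera in the world. Camera axes: x right, y down, z forward; pixel columns grow to the right and rows downward; lengths in m; the calibration is good to about 2 mm. A picture is of the moment at which its call begins: read the wrist's pose just before it. camera_params takes no time and is no camera call; for the wrist camera it gives the pose at the moment of the call.
- order.job_done(): hands the job in, once; it reports no verdict.
Trained networks look in the newest picture that a camera, given by its name, has taken for a name from the list of things; names that differ only in an ending like _2 or _b are one class to them, and where a whole thing is asked for, a point or a joint stands for the part that bears it (a point fixed in the world has none). Each returns a list of dicts, best first, with "conf" (0 to 1); they miss things now and then, are a little off and sometimes report something else, mostly with a low value. They report only what shows in the picture. A call takes as long as a camera call. They do not tell look-alikes from the thing itself.
- cams.find_in(camera, name): "location" ([x, y, z] in m, in the coordinates of the camera as it stood for that picture, good to about 4 mm: the middle of the surface that is visible of it).
The state is a dict: "time_s": time; "qpos": joint angles; "qvel": joint speeds; "tau": joint torques, N m; "position": TCP position; "orientation": TCP orientation; "ft_force": force on the tool from outside, world axes, zero at the start; "ft_torque": the same for the moment, N m; "finger_gap": finger opening in m.
Only numpy, scipy, OpenCV 4.12 (cv2) and the standard library are available. Lean on these libraries where they do the work, as an engineer would, in place of code of your own. Each camera call takes 0.05 s, during which the arm holds its last target.

## Working session

There is one attempt and no reset: what is moved stays moved. The work goes in short steps, Python scripts to look and compute and a tool call to move; the robot and the scene stay as the last step left them, time stands still between calls to the robot, and variables do not carry over. Pictures are saved under pics/ and viewed, and the job is handed in when it is done.

Besides the shell and the picture viewer there is one more tool, called after "Emit:" by a JSON object that holds its "name" and its "arguments". apply_moves: Moves the arm, as the interface text tells. Its arguments: {"type":"object","properties":{"targets":{"type":"array"},"grip_force":{"type":"number"}},"required":["targets"]}

```bash
mkdir -p pics; ls; cat > h.py <<'E'
from plant import bot,cams,order
import numpy as np,cv2
def snap(n,f):
    p=cams.camera_params(n);im=cams.read_camera(n);cv2.imwrite('pics/'+f,im[:,:,::-1]);return im,p
def w(p,l): return np.array(p['position'])+np.array(p['orientation'])@np.array(l)
def ray(p,u,v,z):
    K=np.array(p['camera_matrix']);d=np.array(p['orientation'])@np.linalg.solve(K,[u,v,1.]);o=np.array(p['position']);return o+d*(z-o[2])/d[2]
def pix(p,X):
    c=np.array(p['orientation']).T@(np.array(X)-np.array(p['position']));q=np.array(p['camera_matrix'])@c;return q[:2]/q[2]
E
python3 - <<'E'
from h import *
np.set_printoptions(precision=4,suppress=True)
s=bot.get_state();print(s['time_s'],s['position'],s['orientation'],s['finger_gap'],bot.grip_depth)
for n in ['top','side','wrist']:
    im,p=snap(n,n+'0.png');print(n,p)
    for t in ['tin_red_center','tin_green_center','chute_bed','stop_plate','cups','bottle']:
        if n=='wrist':continue
        for r in cams.find_in(n,t): 
            W=w(p,r['location']);print(t,round(r['conf'],2),W,pix(p,W))
print(bot.get_state()['time_s'])
E
```

```text
pics
0.0 [0.2987 0.6047 0.1689] [[-0.8966  0.4429 -0.0005]
 [ 0.4429  0.8966 -0.0012]
 [-0.0001 -0.0013 -1.    ]] 0.09461142420335569 0.0188
top {'camera_matrix': array([[529.7957,   0.    , 317.826 ],
       [  0.    , 529.7957, 241.3561],
       [  0.    ,   0.    ,   1.    ]]), 'position': array([0.4715, 0.1033, 0.9867]), 'orientation': array([[ 0.0292, -0.9926,  0.1179],
       [-0.9996, -0.0282,  0.0099],
       [-0.0065, -0.1182, -0.993 ]])}
tin_red_center 0.82 [0.6014 0.208  0.0529] [264.5994 229.2285]
tin_red_center 0.79 [0.6141 0.4022 0.0472] [157.3914 219.6682]
tin_red_center 0.76 [0.5796 0.3054 0.0541] [209.2539 239.7793]
tin_red_center 0.7 [0.6734 0.3222 0.0514] [203.0656 188.0269]
tin_green_center 0.56 [0.4355 0.3265 0.0546] [192.7058 321.3848]
chute_bed 0.61 [ 0.5024 -0.0618  0.0747] [418.1112 289.0471]
stop_plate 0.88 [ 0.4795 -0.1484  0.0783] [469.4568 304.0207]
cups 0.64 [0.7256 0.0626 0.1379] [350.3765 149.7775]
bottle 0.92 [ 0.7389 -0.1353  0.1034] [465.1539 151.0885]
bottle 0.49 [ 0.5008 -0.0622  0.0739] [418.2783 290.0072]
side {'camera_matrix': array([[488.186 ,
[... 443 characters left out ...]
 [320.2479 190.2953]
tin_red_center 0.59 [0.6153 0.3867 0.0437] [292.3616 176.8199]
tin_green_center 0.84 [0.4382 0.3059 0.0403] [228.5787 208.8427]
chute_bed 0.84 [ 0.5034 -0.0959  0.0685] [298.8355 319.0367]
stop_plate 0.76 [ 0.4882 -0.155   0.0788] [299.0441 343.407 ]
cups 0.78 [0.7301 0.0306 0.1103] [390.9941 231.6424]
bottle 0.66 [ 0.7401 -0.1613  0.0902] [439.4735 305.9384]
wrist {'camera_matrix': array([[389.8379,   0.    , 315.9619],
       [  0.    , 389.8379, 242.3307],
       [  0.    ,   0.    ,   1.    ]]), 'position': array([0.223 , 0.6433, 0.385 ]), 'orientation': array([[ 0.443 ,  0.8584,  0.2587],
       [ 0.8965, -0.4239, -0.1288],
       [-0.0009,  0.2889, -0.9573]])}
0.75
```

View pics/top0.png

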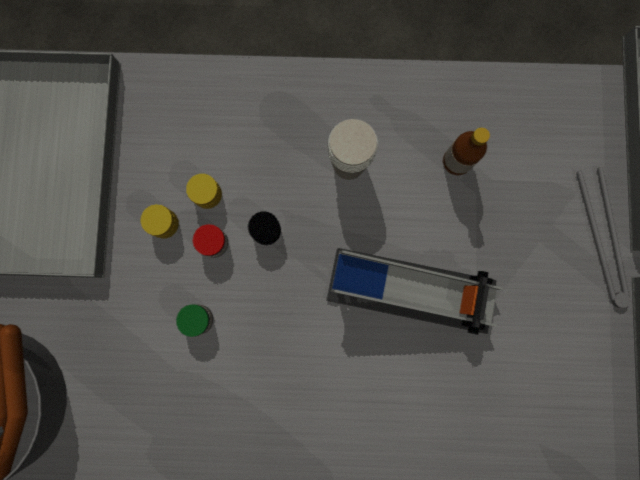

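View pics/side0.png

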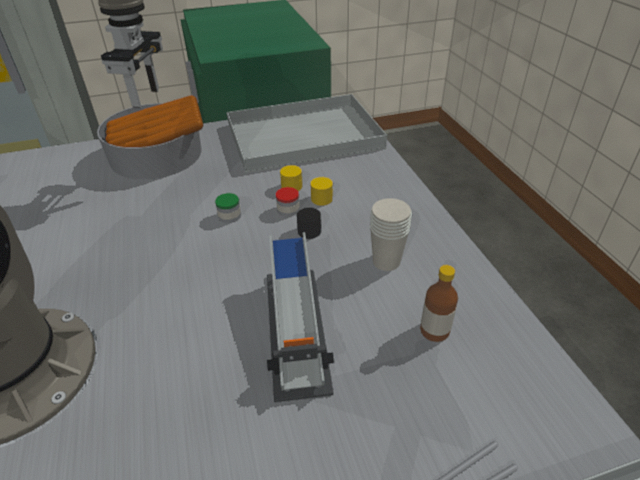

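```bash
python3 -c "
import cv2
a=cv2.imread('pics/top0.png');b=cv2.imread('pics/side0.png')
cv2.imwrite('pics/tc.png',cv2.resize(a[150:350,120:320],None,fx=3,fy=3,interpolation=2))
cv2.imwrite('pics/tchute.png',cv2.resize(a[220:360,330:530],None,fx=4,fy=4,interpolation=2))
cv2.imwrite('pics/schute.png',cv2.resize(b[230:380,220:400],None,fx=4,fy=4,interpolation=2))
"
```

```text
(no output)
```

View pics/tc.png

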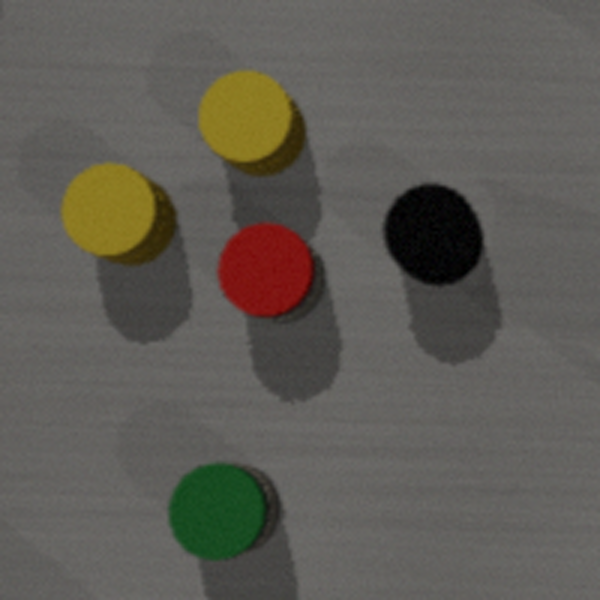

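View pics/tchute.png

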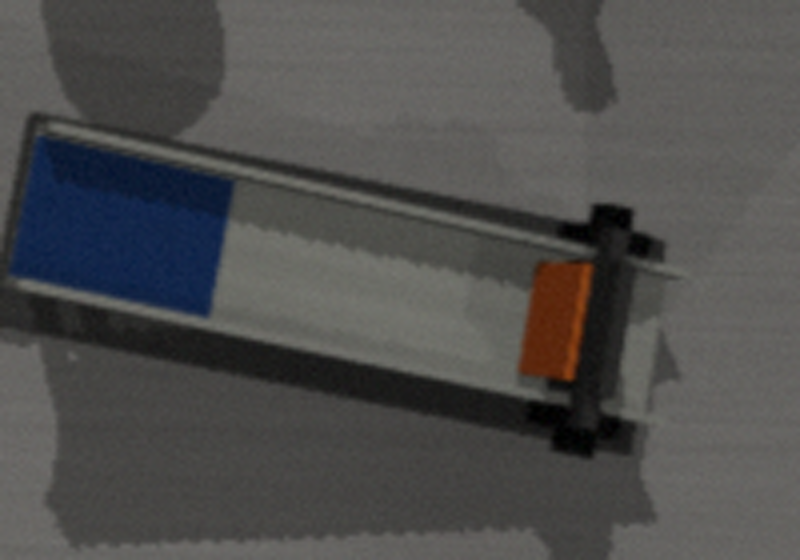

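View pics/schute.png

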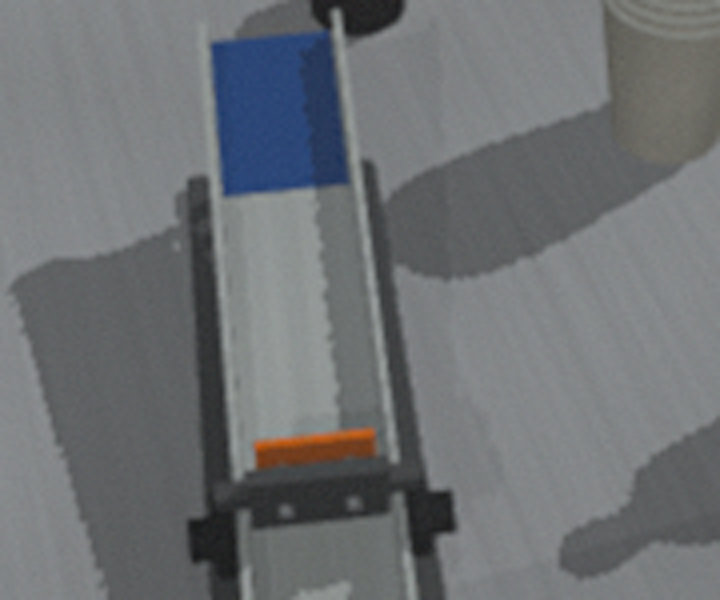

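Candidates in the top picture: red (209,240), yellow (158,221) and (203,190), black (265,228), green (193,320). The close crop shows that the one at (209,240) is a pale tin with a red lid, so I choose it. The chute has its blue pad at about (361,276) and its orange plate at about (469,300), with downhill to the right, which is −y.

```bash
cat >> h.py <<'E'
def bed(x,y,yaw):
    c,s=np.cos(yaw),np.sin(yaw);t=np.radians(14)
    xa=np.array([c*np.cos(t),s*np.cos(t),-np.sin(t)]);ya=np.array([-s,c,0]);za=np.cross(xa,ya)
    return np.array([x,y,.066]),np.column_stack([xa,ya,za])
E
python3 - <<'E'
from h import *
from scipy.optimize import least_squares
np.set_printoptions(precision=4,suppress=True)
pt=cams.camera_params('top');ps=cams.camera_params('side')
B=[(-.15,.03,0),(-.15,-.03,0),(-.06,.03,0),(-.06,-.03,0)]
T=np.array([(339.5,253.8),(332.5,289.3),(388.3,265),(382.5,299.5)])
S=np.array([(303,238.3),(272.5,240.8),(307,276.5),(276,278.5)])
def f(q):
    o,R=bed(*q);r=[]
    for b,t,s in zip(B,T,S):
        X=o+R@b;r+=list(pix(pt,X)-t)+list(pix(ps,X)-s)
    return r
r=least_squares(f,[.5,-.06,-1.7]);print(r.x,np.reshape(r.fun,(-1,4)))
o,R=bed(*r.x);print(R);print('pad',o+R@[-.105,0,0])
# stop face: orange top edge uphill corners (top pic)
for (u,v),p in [((330+537/4,220+264/4),pt),((330+520/4,220+375/4),pt),((220+256/4,230+441/4),ps),((220+375/4,230+430/4),ps)]:
    K=np.array(p['camera_matrix']);d=np.array(p['orientation'])@np.linalg.solve(K,[u,v,1.]);c=R.T@(np.array(p['position'])-o);dd=R.T@d
    for h in (.044,.002): print('h',h,c+dd*(h-c[2])/dd[2])
# tin lid
im=cams.read_camera('top');
hsv=cv2.cvtColor(im,cv2.COLOR_RGB2HSV)
m=((hsv[...,0]<6)|(hsv[...,0]>174))&(hsv[...,1]>150)&(hsv[...,2]>60);m[:, :180]=0;m[:,240:]=0
m=m.astype(np.uint8);n,l,st,ce=cv2.connectedComponentsWithStats(m);print(st,ce)
i=1+np.argmax(st[1:,4]);print('lid',ray(pt,*ce[i],.05))
for u,v in [(158,221),(203,190),(265,228),(193,320)]: print(ray(pt,u,v,.05))
E
```

```text
[ 0.5032 -0.0625 -1.7433] [[-0.2966 -0.6991 -1.0841 -0.0106]
 [-0.356  -1.0076 -0.6685  0.3288]
 [ 0.5089 -0.5349 -0.1618  0.1163]
 [-0.223  -0.4994 -0.928   1.3467]]
[[-0.1665  0.9852 -0.0415]
 [-0.9559 -0.1716 -0.2383]
 [-0.2419  0.      0.9703]]
pad [0.5207 0.0378 0.0914]
h 0.044 [0.0621 0.0184 0.044 ]
h 0.002 [0.0848 0.0224 0.002 ]
h 0.044 [ 0.0631 -0.0285  0.044 ]
h 0.002 [ 0.0858 -0.0269  0.002 ]
h 0.044 [ 0.0832 -0.0229  0.044 ]
h 0.002 [ 0.0643 -0.0233  0.002 ]
h 0.044 [0.0843 0.026  0.044 ]
h 0.002 [0.0654 0.0283 0.002 ]
[[     0      0    640    480 306433]
 [   193    224     32     32    767]] [[319.7786 239.4998]
 [208.1969 239.5632]]
lid [0.5804 0.3082 0.05  ]
[0.6113 0.4    0.05  ]
[0.6701 0.3224 0.05  ]
[0.6041 0.2077 0.05  ]
[0.4378 0.3272 0.05  ]
```

Emit:
{"name": "apply_moves", "arguments": {"targets": [[[1,-38,-14,0,0],[1,-38,-14,0,0],[1,-38,-14,0,0],[1,-38,-14,0,0],[1,-38,-14,0,0],[1,-38,-14,0,0],[1,-38,-14,0,0],[1,-38,-14,0,0],[1,-38,-14,0,0],[1,-30,-11,0,0]]], "grip_force": 15}}

```text
time_s: 1.63
position: [0.5747, 0.3165, 0.1686]
orientation: [[-0.904, 0.428, -0.002], [0.428, 0.904, 0.004], [0.003, 0.003, -1.0]]
ft_force: [-0.4, 0.6, 0.0]
finger_gap: 0.0942
```

Emit:
{"name": "apply_moves", "arguments": {"targets": [[[1,0,0,0,7],[1,0,0,0,7],[1,0,0,0,7],[1,0,0,0,7],[1,0,0,0,7],[1,0,0,0,7],[1,0,0,0,7],[1,0,0,0,7],[1,0,0,0,7],[1,0,0,0,7]]]}}

```text
time_s: 2.47
position: [0.5833, 0.304, 0.1694]
orientation: [[0.124, 0.992, 0.002], [0.992, -0.124, 0.002], [0.002, 0.001, -1.0]]
ft_force: [0.8, 0.5, 0.0]
finger_gap: 0.0942
```

```bash
cat >> h.py <<'E'
def to(x,y,z,jaw):
    s=bot.get_state();R=np.array(s['orientation']);P=np.array(s['position'])
    d=R.T@(np.array([x,y,z])-P)*1000
    a=np.degrees(np.arctan2(R[1,1],R[0,1]));t=(a-jaw+90)%180-90
    print('t',round(s['time_s'],2),'P',P.round(4),'jaw',round(a,1),'shift mm',d.round(1),'turn',round(t,1),'zax',R[:,2].round(3),'F',np.round(s['ft_force'],1),'gap',round(s['finger_gap'],4),'q',np.round(s['qpos'],2))
E
python3 - <<'E'
from h import *
to(.5804,.3082,.169,-38)
im,p=snap('wrist','w1.png')
for r in cams.find_in('wrist','tin_red_center'):
    W=w(p,r['location']);print(round(r['conf'],2),W,pix(p,W))
E
```

```text
t 2.47 P [0.5833 0.304  0.1694] jaw -7.1 shift mm [ 3.8 -3.4  0.4] turn 30.9 zax [ 0.002  0.002 -1.   ] F [0.8 0.5 0. ] gap 0.0942 q [-0.92  0.42  0.46  1.67 -0.21  1.09 -0.52]
0.82 [0.61118336 0.22627777 0.0463447 ] [355.37780453 299.66288916]
0.81 [0.61285559 0.40524393 0.05424209] [337.0071504  100.02483718]
0.71 [0.67270878 0.33195913 0.04908214] [415.22511286 181.12032752]
0.55 [0.58607871 0.30981946 0.05012403] [318.34659519 218.59747995]
```

View pics/w1.png

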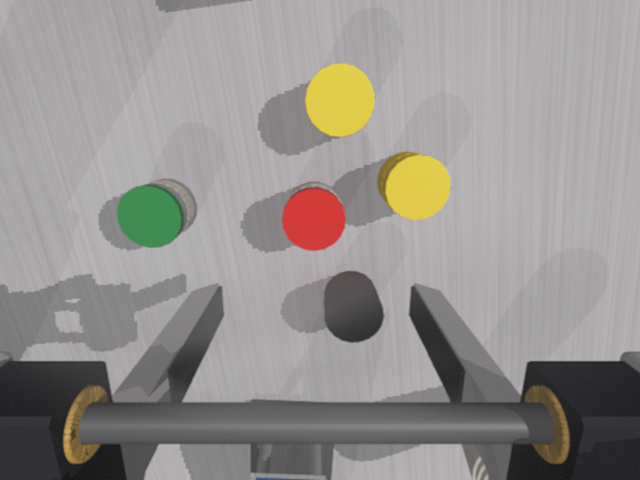

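The wrist picture shows the red lid at (314,219), with yellow tins at (340,100) and (415,186), black at (353,306) and green at (152,216). The jaws need about 30° more turn to sit between the neighbours.

Emit:
{"name": "apply_moves", "arguments": {"targets": [[[1,0,0,0,7],[1,0,0,0,7],[1,0,0,0,7],[1,0,0,0,7]]]}}

```text
time_s: 2.9
position: [0.5831, 0.3043, 0.1695]
orientation: [[0.567, 0.824, 0.002], [0.824, -0.567, 0.002], [0.003, 0.0, -1.0]]
ft_force: [-0.4, -0.4, -0.2]
finger_gap: 0.094
```

```bash
python3 - <<'E'
from h import *
im,p=snap('wrist','w2.png')
hsv=cv2.cvtColor(im,cv2.COLOR_RGB2HSV)
m=(((hsv[...,0]<6)|(hsv[...,0]>174))&(hsv[...,1]>150)&(hsv[...,2]>60)).astype(np.uint8)
n,l,st,ce=cv2.connectedComponentsWithStats(m);i=1+np.argmax(st[1:,4]);print(st[i],ce[i]);W=ray(p,*ce[i],.05);print(W)
to(W[0],W[1],.169,-38)
to(.5804,.3082,.169,-38)
E
```

```text
[ 281  190   62   62 2998] [311.74382922 220.49833222]
[0.58219467 0.31008659 0.05      ]
t 2.95 P [0.5831 0.3043 0.1694] jaw -35.1 shift mm [ 4.2 -4.   0.4] turn 2.9 zax [ 0.002  0.002 -1.   ] F [-0.5  0.8  1. ] gap 0.0937 q [-1.    0.44  0.57  1.67 -0.26  1.1  -0.96]
t 2.95 P [0.5831 0.3043 0.1694] jaw -35.1 shift mm [ 1.6 -4.4  0.4] turn 2.9 zax [ 0.002  0.002 -1.   ] F [-0.5  0.8  1. ] gap 0.0937 q [-1.    0.44  0.57  1.67 -0.26  1.1  -0.96]
```

View pics/w2.png

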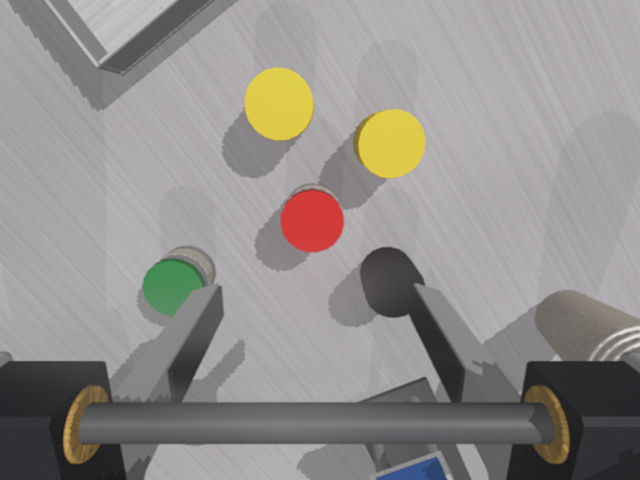

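Red is at (312,220), and the gaps at lower left and upper right of it are free along the jaw line.

Emit:
{"name": "apply_moves", "arguments": {"targets": [[[1,2.9,-4.2,0,3],[1,0,0,25,0],[1,0,0,30,0],[1,0,0,30,0],[1,0,0,25,0],[1,0,0,15,0],[1,0,0,10,0],[1,0,0,8,0]]]}}

```text
time_s: 3.62
position: [0.5833, 0.3123, 0.0234]
orientation: [[0.574, 0.819, 0.006], [0.819, -0.574, 0.007], [0.009, 0.001, -1.0]]
ft_force: [-0.0, -0.1, 0.1]
finger_gap: 0.0941
```

```bash
python3 - <<'E'
from h import *
to(.5813,.3092,.024,-38)
E
```

```text
t 3.62 P [0.5833 0.3123 0.0234] jaw -35.0 shift mm [-3.7  0.1 -0.6] turn 3.0 zax [ 0.006  0.007 -1.   ] F [-0.  -0.1  0.1] gap 0.0941 q [-0.94  0.6   0.49  1.78 -0.37  0.84 -0.89]
```

Emit:
{"name": "apply_moves", "arguments": {"targets": [[[1,-3.7,0,-0.5,0],[1,0,0,0,0],[-1,0,0,0,0],[-1,0,0,0,0],[-1,0,0,0,0],[-1,0,0,0,0],[-1,0,0,0,0],[-1,0,0,0,0]]], "grip_force": 15}}

```text
time_s: 4.28
position: [0.5828, 0.31, 0.0274]
orientation: [[0.566, 0.824, 0.009], [0.824, -0.566, 0.01], [0.013, 0.002, -1.0]]
ft_force: [0.5, -0.6, 0.4]
finger_gap: 0.0576
```

```bash
python3 - <<'E'
from h import *
to(.5813,.3092,.024,-38)
E
```

```text
t 4.28 P [0.5828 0.31   0.0274] jaw -34.5 shift mm [-1.6 -0.8  3.3] turn 3.5 zax [ 0.009  0.01  -1.   ] F [ 0.5 -0.6  0.4] gap 0.0576 q [-0.94  0.59  0.49  1.79 -0.36  0.84 -0.88]
```

Emit:
{"name": "apply_moves", "arguments": {"targets": [[[-1,0,0,1,0],[-1,0,0,0,0],[-1,0,0,-5,0],[-1,0,0,-20,0],[-1,0,0,-40,0],[-1,0,0,-40,0],[-1,0,0,-40,0],[-1,0,0,0,0]]]}}

```text
time_s: 4.95
position: [0.58, 0.3069, 0.1761]
orientation: [[0.567, 0.824, 0.005], [0.824, -0.567, 0.005], [0.007, 0.001, -1.0]]
ft_force: [1.2, -0.2, 0.2]
finger_gap: 0.0041
```

```bash
python3 - <<'E'
from h import *
to(.5207,.0378,.175,-9.9)
snap('wrist','w3.png');snap('side','s3.png')
E
```

```text
t 4.95 P [0.58   0.3069 0.1761] jaw -34.6 shift mm [-255.3  103.8   -0.6] turn -24.7 zax [ 0.005  0.005 -1.   ] F [ 1.2 -0.2  0.2] gap 0.0041 q [-1.    0.43  0.57  1.67 -0.26  1.11 -0.96]
```

View pics/w3.png

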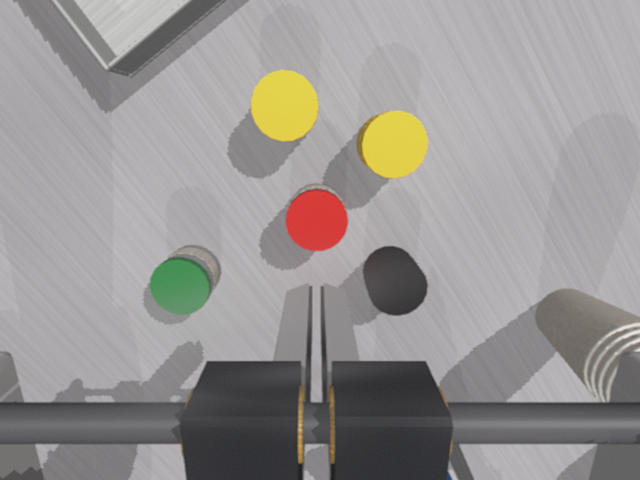

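View pics/s3.png

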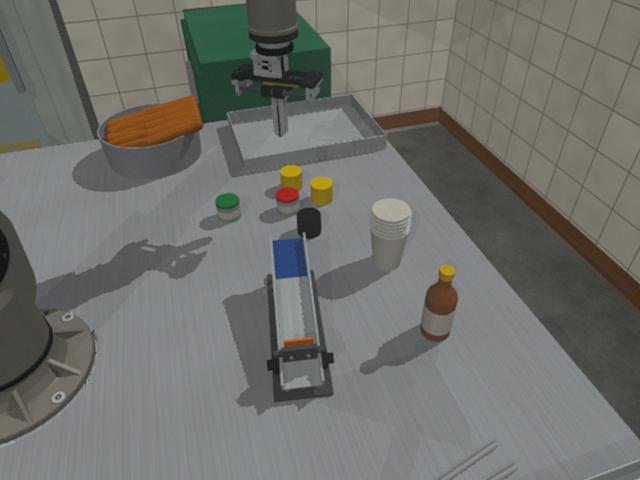

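```bash
cat >> h.py <<'E'
def lid(cam,z=.05,f=None):
    im,p=snap(cam,f or 'tmp.png');hsv=cv2.cvtColor(im,cv2.COLOR_RGB2HSV)
    m=(((hsv[...,0]<6)|(hsv[...,0]>174))&(hsv[...,1]>150)&(hsv[...,2]>60)).astype(np.uint8)
    n,l,st,ce=cv2.connectedComponentsWithStats(m)
    for i in range(1,n):
        if st[i,4]>150: print(cam,st[i],ce[i],ray(p,*ce[i],z))
E
python3 - <<'E'
from h import *
lid('wrist');lid('side')
p=cams.camera_params('wrist');s=bot.get_state()
P=np.array(s['position']);print('tcp pix',pix(p,P))
E
```

```text
wrist [ 288  188   62   62 3005] [318.53843594 218.67720466] [0.582136   0.31006922 0.05      ]
side [276 188  22  15 266] [286.60526316 194.53007519] [0.58037846 0.30597898 0.05      ]
tcp pix [316.73020177 274.54930644]
```

Emit:
{"name": "apply_moves", "arguments": {"targets": [[[1,4,-2,0,0],[1,0,0,0,0],[1,0,0,0,0],[1,0,0,0,0],[1,0,0,0,0],[1,0,0,0,0],[1,0,0,0,0],[1,0,0,0,0],[1,0,0,0,0],[1,0,0,0,0]]], "grip_force": 25}}

```text
time_s: 5.98
position: [0.5744, 0.3093, 0.1616]
orientation: [[0.566, 0.824, -0.01], [0.824, -0.567, -0.007], [-0.011, -0.005, -1.0]]
ft_force: [-0.9, -0.7, -0.2]
finger_gap: 0.0639
```

Emit:
{"name": "apply_moves", "arguments": {"targets": [[[1,0,0,0,0],[1,0,0,0,0],[1,0,0,0,0],[1,0,0,25,0]]]}}

```text
time_s: 6.32
position: [0.5767, 0.3103, 0.1405]
orientation: [[0.567, 0.824, -0.005], [0.824, -0.567, -0.003], [-0.005, -0.003, -1.0]]
ft_force: [0.6, -0.8, 0.8]
finger_gap: 0.0905
```

```bash
python3 - <<'E'
from h import *
to(.5815,.3095,.021,-38)
E
```

```text
t 6.32 P [0.5767 0.3103 0.1405] jaw -34.5 shift mm [  2.7   4.7 119.5] turn 3.5 zax [-0.005 -0.003 -1.   ] F [ 0.6 -0.8  0.8] gap 0.0905 q [-1.    0.47  0.56  1.7  -0.28  1.06 -0.95]
```

Emit:
{"name": "apply_moves", "arguments": {"targets": [[[1,2.7,4.7,20,0],[1,0,0,25,0],[1,0,0,25,0],[1,0,0,20,0],[1,0,0,15,0],[1,0,0,8,0]]]}}

```text
time_s: 6.82
position: [0.5815, 0.3099, 0.0216]
orientation: [[0.566, 0.824, -0.004], [0.824, -0.566, -0.002], [-0.004, -0.003, -1.0]]
ft_force: [-0.3, -0.4, 0.4]
finger_gap: 0.0939
```

```bash
python3 - <<'E'
from h import *
to(.5818,.3098,.021,-38)
E
```

```text
t 6.82 P [0.5815 0.3099 0.0216] jaw -34.5 shift mm [0.1 0.3 0.6] turn 3.5 zax [-0.004 -0.002 -1.   ] F [-0.3 -0.4  0.4] gap 0.0939 q [-0.94  0.61  0.49  1.78 -0.36  0.85 -0.88]
```

Emit:
{"name": "apply_moves", "arguments": {"targets": [[[-1,0,0,0,0],[-1,0,0,0,0],[-1,0,0,0,0],[-1,0,0,0,0],[-1,0,0,0,0],[-1,0,0,0,0],[-1,0,0,0,0],[-1,0,0,0,0],[-1,0,0,0,0],[-1,0,0,0,0]]], "grip_force": 25}}

```text
time_s: 7.65
position: [0.5832, 0.311, 0.0252]
orientation: [[0.566, 0.824, -0.001], [0.824, -0.566, 0.001], [0.0, -0.001, -1.0]]
ft_force: [-1.3, 0.4, 0.3]
finger_gap: 0.0313
```

```bash
python3 - <<'E'
from h import *
to(.5818,.3098,.021,-38)
snap('side','s4.png')
import cv2
cv2.imwrite('pics/s4c.png',cv2.resize(cv2.imread('pics/s4.png')[120:240,220:360],None,fx=5,fy=5))
E
```

```text
t 7.65 P [0.5832 0.311  0.0252] jaw -34.5 shift mm [-1.8 -0.5  4.2] turn 3.5 zax [-0.001  0.001 -1.   ] F [-1.3  0.4  0.3] gap 0.0313 q [-0.94  0.6   0.49  1.77 -0.36  0.86 -0.88]
```

View pics/s4c.png

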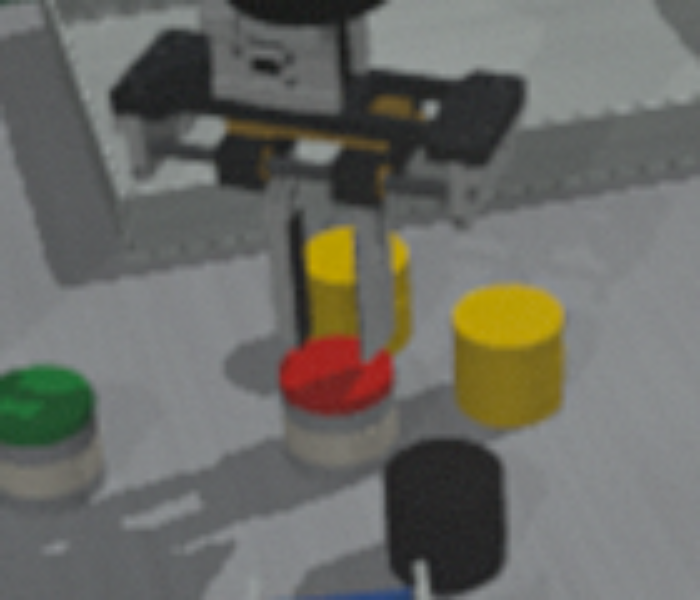

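```bash
python3 - <<'E'
from h import *
p=cams.camera_params('side');pw=cams.camera_params('wrist')
print(pix(p,[.58,.3069,.1761]),pix(p,[.5832,.311,.0252]),pix(p,[.5832,.311,.06]))
to(.5818,.3098,.021,-38)
s=bot.get_state();print(pix(pw,s['position']));print(pw['position'])
snap('wrist','w5.png');snap('top','t5.png')
E
```

```text
[282.85794051 148.42648432] [287.85127719 201.47366972] [286.97725895 189.78038962]
t 7.7 P [0.5832 0.311  0.0252] jaw -34.5 shift mm [-1.8 -0.4  4.2] turn 3.5 zax [-0.001  0.001 -1.   ] F [-0.7  0.3  0.2] gap 0.0268 q [-0.94  0.6   0.49  1.77 -0.36  0.86 -0.88]
[316.66427286 274.54479876]
[0.63116056 0.38123024 0.2406248 ]
```

View pics/w5.png

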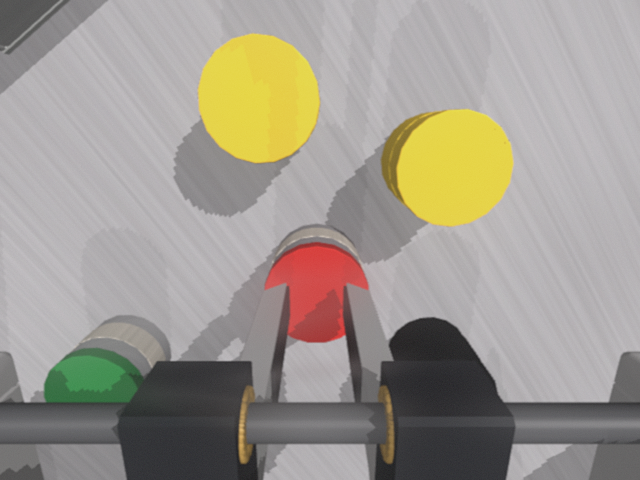

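View pics/t5.png

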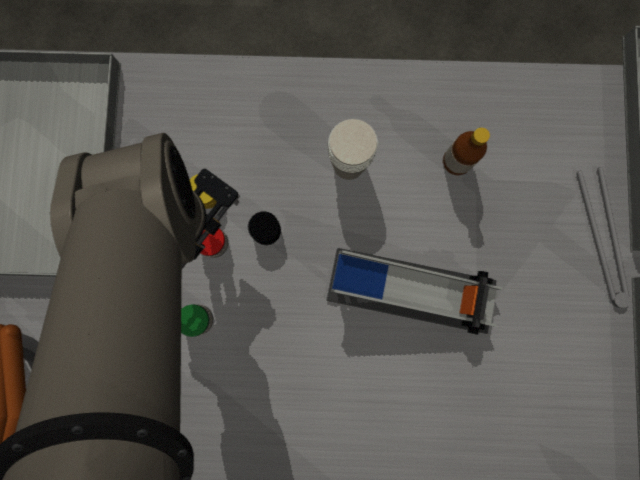

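```bash
python3 - <<'E'
from h import *
pw=cams.camera_params('wrist');s=bot.get_state();R=np.array(s['orientation']);P=np.array(s['position'])
for d in (0,.0188,.03,.035,.04,.055):
  print(d,[pix(pw,P+R@[x,0,-d]).round(1) for x in (0.008,0,-.008)])
a=cv2.imread('pics/s3.png')[60:150,220:340];cv2.imwrite('pics/s3c.png',cv2.resize(a,None,fx=6,fy=6,interpolation=2))
E
```

```text
0 [array([316.7, 261.9]), array([316.7, 274.6]), array([316.7, 287.1])]
0.0188 [array([316.8, 273.6]), array([316.8, 287.3]), array([316.8, 300.7])]
0.03 [array([316.9, 281.6]), array([316.9, 295.9]), array([316.8, 309.9])]
0.035 [array([316.9, 285.5]), array([316.9, 300.1]), array([316.9, 314.4])]
0.04 [array([316.9, 289.5]), array([316.9, 304.5]), array([316.9, 319. ])]
0.055 [array([317., 303.]), array([317., 319.]), array([317. , 334.5])]
```

View pics/s3c.png

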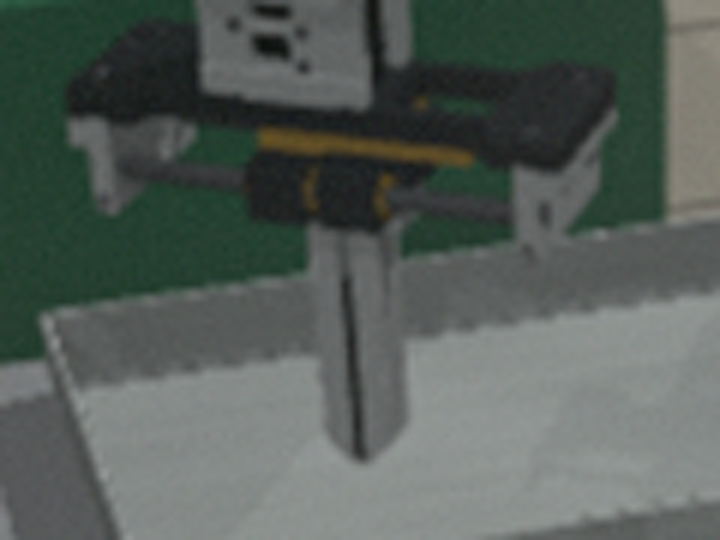

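Cameras and state disagree. The side and wrist pictures both put the fingertips about 35 mm behind the reported TCP along the tool axis, so the jaws closed just above the lid. The tin has not moved. From here I take the true tip z as reported z + 0.035, and I'll confirm it by contact.

Emit:
{"name": "apply_moves", "arguments": {"targets": [[[1,0,0,0,0],[1,0,0,0,0],[1,0,0,0,0],[1,0,0,0,0],[1,0,0,0,0],[1,0,0,0,0],[1,0,0,0,0],[1,0,0,0,0],[1,0,0,0,0],[1,0,0,0,0]]]}}

```text
time_s: 8.63
position: [0.583, 0.3108, 0.0248]
orientation: [[0.566, 0.824, -0.002], [0.824, -0.566, 0.0], [-0.001, -0.002, -1.0]]
ft_force: [-0.3, 0.2, 0.3]
finger_gap: 0.0824
```

```bash
python3 - <<'E'
from h import *
lid('wrist')
to(.5818,.3098,-.013,-38)
E
```

```text
wrist [ 265  242  103  100 8003] [316.40597276 292.33724853] [0.58276335 0.3108203  0.05      ]
t 8.68 P [0.583  0.3108 0.0247] jaw -34.5 shift mm [-1.5 -0.3 37.7] turn 3.5 zax [-0.002  0.    -1.   ] F [-0.7 -0.7  0.6] gap 0.0858 q [-0.94  0.6   0.49  1.77 -0.36  0.86 -0.88]
```

Emit:
{"name": "apply_moves", "arguments": {"targets": [[[1,0,0,0,0],[1,0,0,0,0],[1,0,0,12,0],[1,0,0,12,0],[1,0,0,8,0],[1,0,0,6,0]]]}}

```text
time_s: 9.18
position: [0.5834, 0.3113, -0.0157]
orientation: [[0.566, 0.824, -0.0], [0.824, -0.566, 0.002], [0.001, -0.001, -1.0]]
ft_force: [-0.8, 0.4, -0.3]
finger_gap: 0.0938
```

```bash
python3 - <<'E'
from h import *
to(.5827,.3108,-.013,-38)
lid('wrist',f='w6.png');snap('side','s6.png')
cv2.imwrite('pics/s6c.png',cv2.resize(cv2.imread('pics/s6.png')[120:240,220:360],None,fx=5,fy=5))
E
```

```text
t 9.18 P [ 0.5834  0.3113 -0.0157] jaw -34.5 shift mm [-0.8 -0.3 -2.7] turn 3.5 zax [-0.     0.002 -1.   ] F [-0.8  0.4 -0.3] gap 0.0938 q [-0.92  0.65  0.46  1.79 -0.39  0.79 -0.86]
wrist [  253   276   128   115 11451] [316.38232469 333.69871627] [0.58237707 0.31023242 0.05      ]
```

View pics/s6c.png

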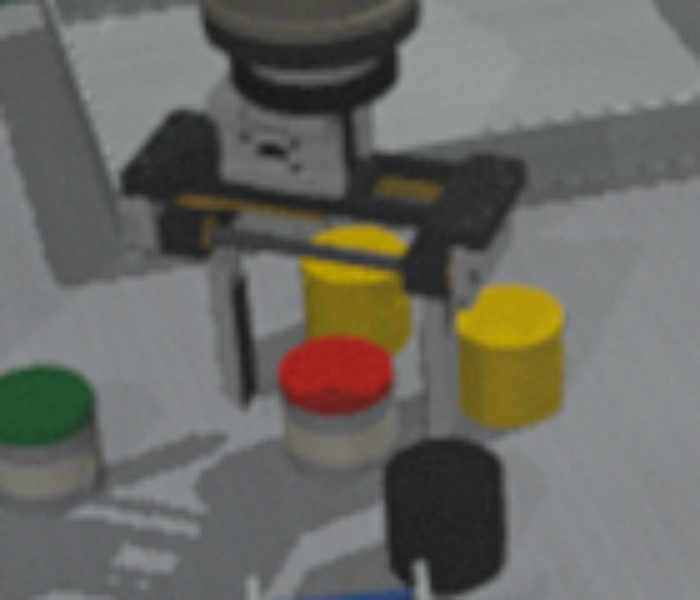

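The side picture shows the fingers straddling the red tin, with their tips about 20 mm above the counter. Closing now.

Emit:
{"name": "apply_moves", "arguments": {"targets": [[[-1,0,0,-2,0],[-1,0,0,0,0],[-1,0,0,0,0],[-1,0,0,0,0],[-1,0,0,0,0],[-1,0,0,0,0],[-1,0,0,0,0],[-1,0,0,0,0],[-1,0,0,0,0],[-1,0,0,0,0]]], "grip_force": 20}}

```text
time_s: 10.12
position: [0.5835, 0.3112, -0.0127]
orientation: [[0.566, 0.824, -0.0], [0.824, -0.566, 0.001], [0.001, -0.001, -1.0]]
ft_force: [0.6, -0.0, -1.7]
finger_gap: 0.0556
```

```bash
python3 - <<'E'
from h import *
to(.5827,.3108,-.013,-38)
E
```

```text
t 10.12 P [ 0.5835  0.3112 -0.0127] jaw -34.5 shift mm [-0.8 -0.5  0.3] turn 3.5 zax [-0.     0.001 -1.   ] F [ 0.6 -0.  -1.7] gap 0.0556 q [-0.92  0.65  0.46  1.79 -0.39  0.79 -0.86]
```

Emit:
{"name": "apply_moves", "arguments": {"targets": [[[-1,0,0,-8,0],[-1,0,0,-25,0],[-1,0,0,-35,0],[-1,0,0,-35,0],[-1,0,0,-35,0],[-1,0,0,-15,0],[-1,0,0,0,-7],[-1,0,0,0,-7],[-1,0,0,0,-7],[-1,0,0,0,-4]]]}}

```text
time_s: 10.95
position: [0.5825, 0.3092, 0.1523]
orientation: [[0.154, 0.988, -0.001], [0.988, -0.154, -0.001], [-0.001, -0.001, -1.0]]
ft_force: [-0.3, -1.0, -3.7]
finger_gap: 0.0558
```

```bash
python3 - <<'E'
from h import *
to(.5207,.0378,.15,-9.9)
lid('wrist',.185,f='w7.png')
s=bot.get_state()
E
```

```text
t 10.95 P [0.5825 0.3092 0.1523] jaw -8.8 shift mm [-277.7  -19.3    2.5] turn 1.1 zax [-0.001 -0.001 -1.   ] F [-0.3 -1.  -3.7] gap 0.0558 q [-0.92  0.45  0.46  1.68 -0.22  1.07 -0.55]
wrist [  255   274   125   113 10499] [318.64663301 330.06029146] [0.58090365 0.29111738 0.185     ]
```

View pics/w7.png

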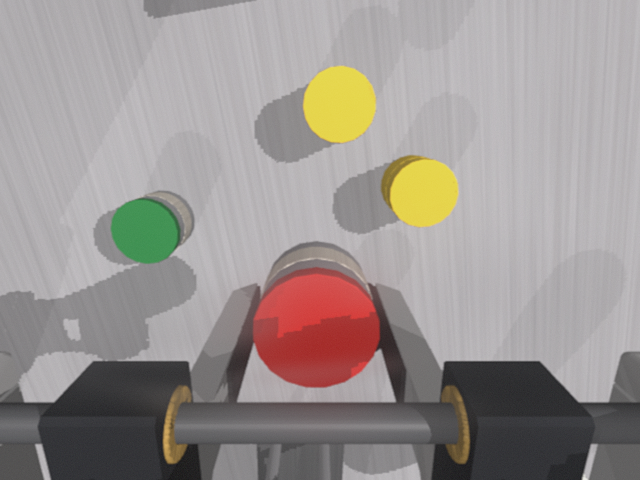

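Emit:
{"name": "apply_moves", "arguments": {"targets": [[[-1,-20,-2,0,1],[-1,-33,-2,0,0],[-1,-36,-2,0,0],[-1,-36,-2,0,0],[-1,-36,-2,0,0],[-1,-36,-2,0,0],[-1,-33,-2,0,0],[-1,-20,-2,0,0],[-1,-10,-2,0,0],[-1,0,0,0,0]]]}}

```text
time_s: 11.83
position: [0.5146, 0.046, 0.1541]
orientation: [[0.189, 0.982, -0.001], [0.982, -0.189, 0.003], [0.002, -0.002, -1.0]]
ft_force: [1.2, -0.1, -2.9]
finger_gap: 0.0556
```

```bash
python3 - <<'E'
from h import *
to(.5207,.0378,.15,-9.9)
z=bot.get_state()['position'][2]+.0127+.05;lid('wrist',z,f='w8.png');lid('top',z,f='t8.png');snap('side','s8.png')
E
```

```text
t 11.83 P [0.5146 0.046  0.1541] jaw -10.9 shift mm [-6.9  7.5  4.1] turn -1.0 zax [-0.001  0.003 -1.   ] F [ 1.2 -0.1 -2.9] gap 0.0556 q [-0.71  0.2   0.57  2.   -0.13  0.98 -0.26]
wrist [  254   268   126   119 11132] [316.52991376 329.65603665] [0.51452085 0.04481755 0.21683711]
```

View pics/s8.png

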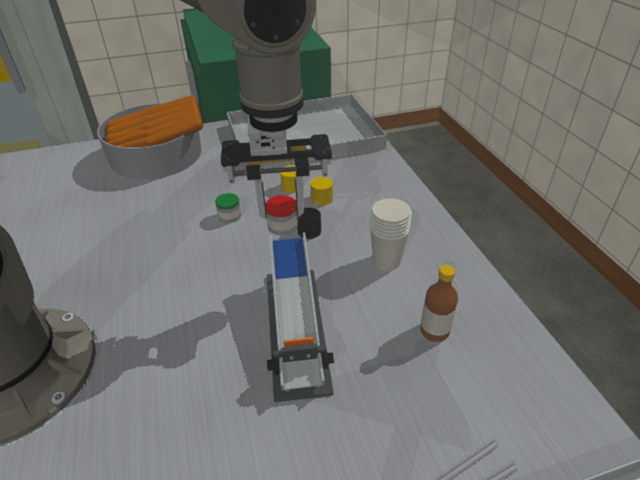

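View pics/w8.png

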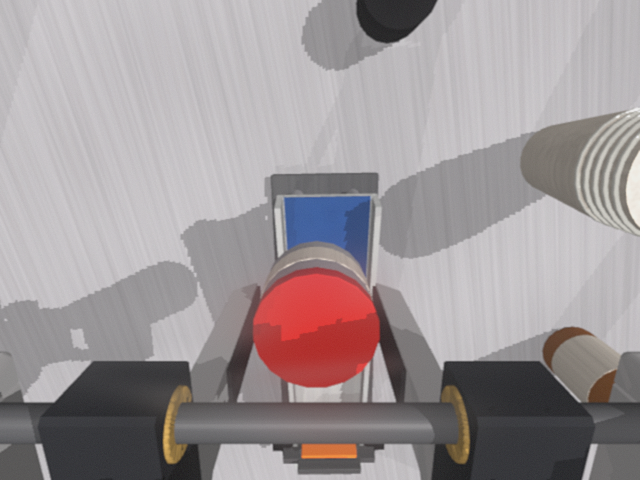

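```bash
python3 - <<'E'
from h import *
p=cams.camera_params('wrist')
o,R=bed(.5032,-.0625,-1.7433)
for u,v in [(285,197),(369,197)]: 
    W=ray(p,u,v,.1023);print(W, R.T@(W-o))
for b in [(-.15,.03,0),(-.15,-.03,0),(-.15,.034,.018),(-.15,-.034,.018),(.13,.034,.018),(.13,-.034,.018),(.084,.025,.002),(.084,-.025,.044)]: print(b,pix(p,o+R@b).round(1))
cv2.imwrite('pics/w8c.png',cv2.resize(cv2.imread('pics/w8.png')[160:280,250:400],None,fx=5,fy=5,interpolation=2))
cv2.imwrite('pics/w8d.png',cv2.resize(cv2.imread('pics/w8.png')[360:480,250:400],None,fx=5,fy=5,interpolation=2))
E
```

```text
[0.50127623 0.09012722 0.1023    ] [-0.15435691 -0.02809359 -0.00107423]
[0.55836096 0.07942919 0.1023    ] [-0.15363822  0.02998021 -0.00089503]
(-0.15, 0.03, 0) [368.9 202.3]
(-0.15, -0.03, 0) [282.5 203.4]
(-0.15, 0.034, 0.018) [378.3 213.9]
(-0.15, -0.034, 0.018) [274.4 215.2]
(0.13, 0.034, 0.018) [359.4 460. ]
(0.13, -0.034, 0.018) [292.9 460.6]
(0.084, 0.025, 0.002) [350.9 417.6]
(0.084, -0.025, 0.044) [299.2 459.8]
```

View pics/w8c.png

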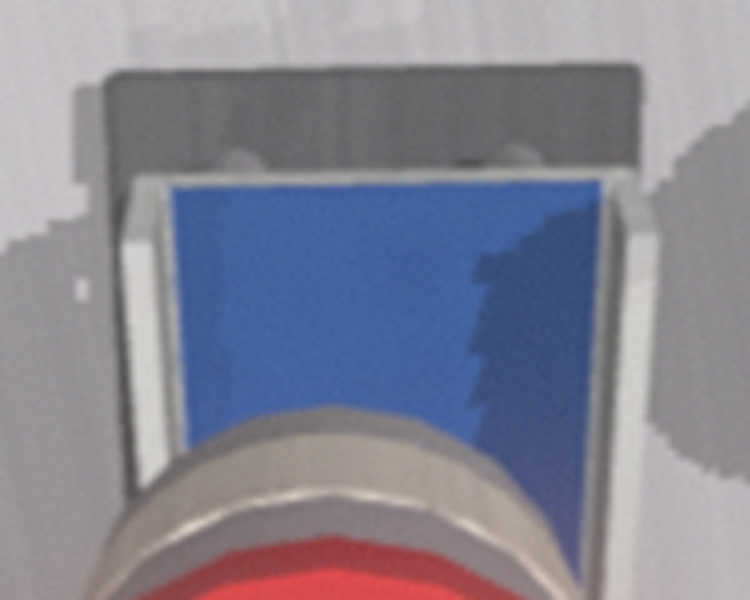

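View pics/w8d.png

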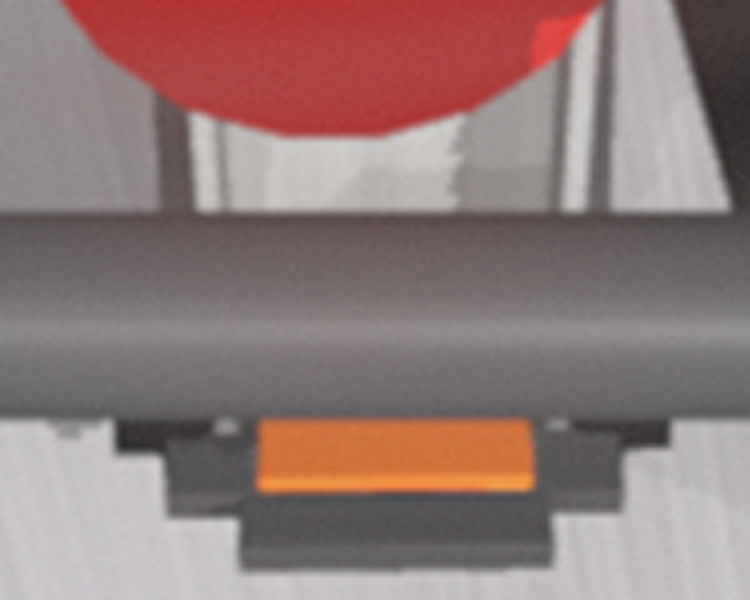

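```bash
python3 - <<'E'
from h import *
to(.5222,.0395,.115,-9.6)
E
```

```text
t 11.98 P [0.5158 0.0495 0.1539] jaw -10.6 shift mm [-8.7  8.2 38.9] turn -1.0 zax [-0.001  0.003 -1.   ] F [-0.6  0.2 -2.5] gap 0.0556 q [-0.71  0.2   0.57  2.   -0.13  0.98 -0.26]
```

Emit:
{"name": "apply_moves", "arguments": {"targets": [[[-1,-4.5,4,0,-1],[-1,-4.5,4.2,0,0],[-1,0,0,12,0],[-1,0,0,14,0],[-1,0,0,10,0],[-1,0,0,0,0],[-1,0,0,0,0]]]}}

```text
time_s: 12.57
position: [0.5258, 0.0475, 0.116]
orientation: [[0.159, 0.987, -0.001], [0.987, -0.159, 0.003], [0.002, -0.001, -1.0]]
ft_force: [0.9, 0.0, -2.1]
finger_gap: 0.0559
```

```bash
python3 - <<'E'
from h import *
to(.5222,.0395,.11,-9.6)
snap('wrist','w9.png');snap('side','s9.png')
cv2.imwrite('pics/s9c.png',cv2.resize(cv2.imread('pics/s9.png')[160:300,220:380],None,fx=5,fy=5,interpolation=2))
E
```

```text
t 12.57 P [0.5258 0.0475 0.116 ] jaw -9.1 shift mm [-8.4 -2.3  6. ] turn 0.5 zax [-0.001  0.003 -1.   ] F [ 0.9  0.  -2.1] gap 0.0559 q [-0.67  0.27  0.55  2.01 -0.18  0.9  -0.19]
```

View pics/s9c.png

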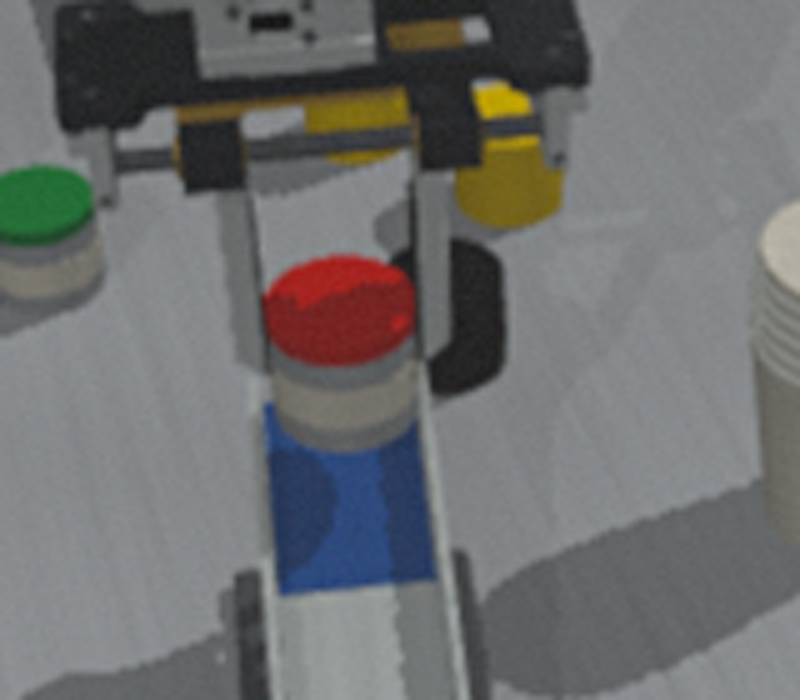

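View pics/w9.png

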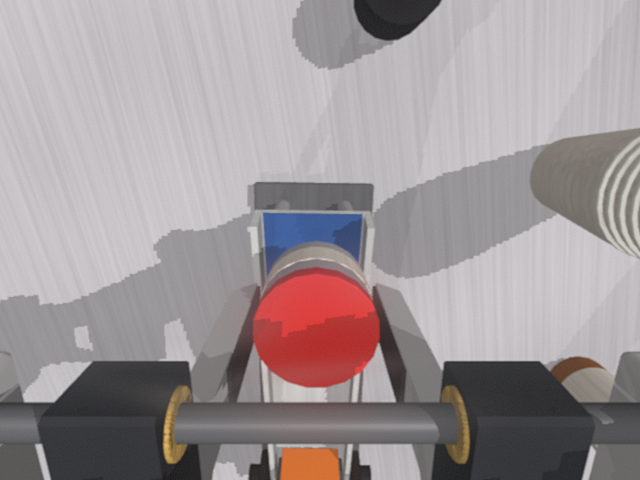

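Emit:
{"name": "apply_moves", "arguments": {"targets": [[[-1,-4.5,-1.2,0,0.5],[-1,-4,-1.2,0,0],[-1,0,0,4,0],[-1,0,0,0,0]]]}}

```text
time_s: 13.0
position: [0.5227, 0.0388, 0.1138]
orientation: [[0.169, 0.986, 0.002], [0.986, -0.169, 0.004], [0.004, 0.002, -1.0]]
ft_force: [0.1, 0.8, -3.7]
finger_gap: 0.056
```

```bash
python3 - <<'E'
from h import *
to(.5222,.0395,.11,-9.6)
snap('wrist','w10.png')
cv2.imwrite('pics/w10c.png',cv2.resize(cv2.imread('pics/w10.png')[190:310,240:390],None,fx=5,fy=5,interpolation=2))
E
```

```text
t 13.0 P [0.5227 0.0388 0.1138] jaw -9.7 shift mm [ 0.6 -0.6  3.8] turn -0.1 zax [ 0.002  0.004 -1.   ] F [ 0.1  0.8 -3.7] gap 0.056 q [-0.66  0.27  0.55  2.03 -0.18  0.89 -0.18]
```

View pics/w10c.png

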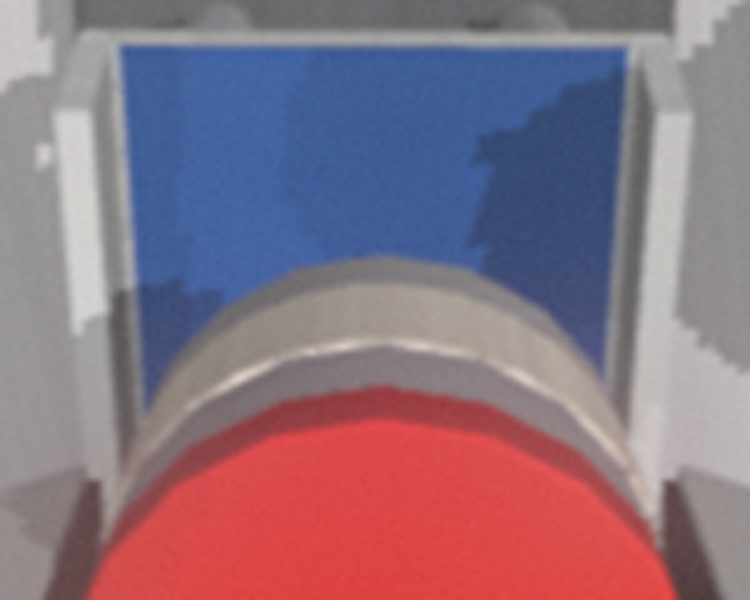

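Emit:
{"name": "apply_moves", "arguments": {"targets": [[[-1,0.5,-0.9,0,0],[-1,0,0,4,0],[-1,0,0,4,0],[-1,0,0,4,0],[-1,0,0,0,0]]]}}

```text
time_s: 13.47
position: [0.5222, 0.0397, 0.1013]
orientation: [[0.169, 0.986, 0.003], [0.986, -0.169, 0.004], [0.005, 0.003, -1.0]]
ft_force: [0.7, -0.0, -3.4]
finger_gap: 0.0552
```

```bash
python3 - <<'E'
from h import *
to(.5222,.0395,.0862,-9.6)
snap('wrist','w11.png');snap('side','s11.png')
a=cv2.resize(cv2.imread('pics/w11.png')[190:310,240:390],None,fx=4,fy=4,interpolation=2)
cv2.imwrite('pics/w11c.png',a)
E
```

```text
t 13.47 P [0.5222 0.0397 0.1013] jaw -9.7 shift mm [-0.3 -0.  15.1] turn -0.1 zax [ 0.003  0.004 -1.   ] F [ 0.7 -0.  -3.4] gap 0.0552 q [-0.66  0.28  0.55  2.04 -0.2   0.86 -0.17]
```

View pics/w11c.png

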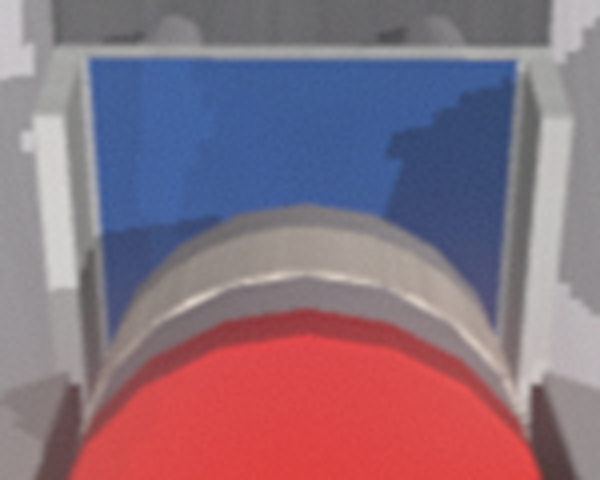

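Emit:
{"name": "apply_moves", "arguments": {"targets": [[[-1,0,0,4,0],[-1,0,0,4,0],[-1,0,0,3,0],[-1,0,0,0,0]]]}}

```text
time_s: 13.9
position: [0.5228, 0.0398, 0.0899]
orientation: [[0.169, 0.986, 0.004], [0.986, -0.169, 0.005], [0.005, 0.003, -1.0]]
ft_force: [-1.3, 0.1, -2.8]
finger_gap: 0.0556
```

Emit:
{"name": "apply_moves", "arguments": {"targets": [[[-1,0,0,2,0],[-1,0,0,1.5,0],[-1,0,0,0,0]]]}}

```text
time_s: 14.15
position: [0.5227, 0.0398, 0.0858]
orientation: [[0.169, 0.986, 0.004], [0.986, -0.169, 0.004], [0.005, 0.003, -1.0]]
ft_force: [-0.4, -0.7, -2.7]
finger_gap: 0.0558
```

```bash
python3 - <<'E'
from h import *
to(.5222,.0395,.0862,-9.6)
snap('side','s12.png');snap('wrist','w12.png')
a=cv2.resize(cv2.imread('pics/s12.png')[180:300,220:370],None,fx=5,fy=5,interpolation=2)
cv2.imwrite('pics/s12c.png',a)
E
```

```text
t 14.15 P [0.5227 0.0398 0.0858] jaw -9.7 shift mm [-0.4 -0.5 -0.4] turn -0.1 zax [ 0.004  0.004 -1.   ] F [-0.4 -0.7 -2.7] gap 0.0558 q [-0.65  0.31  0.54  2.05 -0.22  0.83 -0.15]
```

View pics/s12c.png

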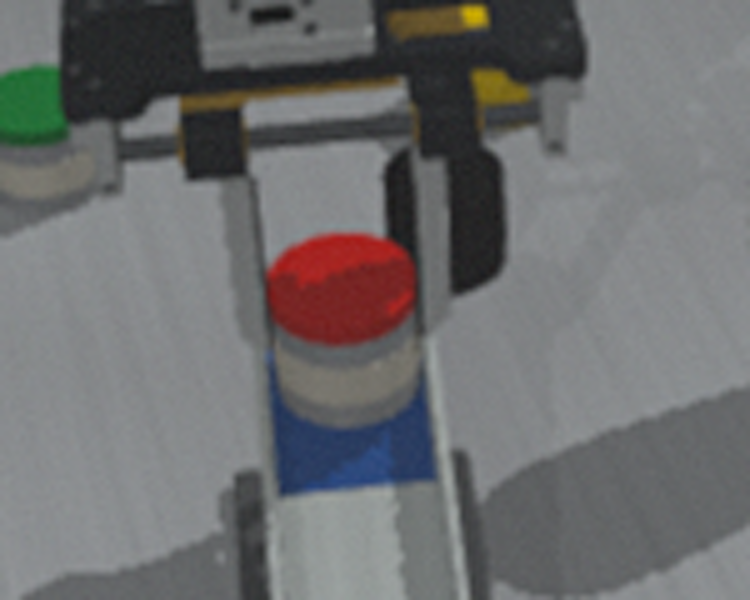

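Emit:
{"name": "apply_moves", "arguments": {"targets": [[[-1,0,0,1.5,0],[-1,0,0,1,0],[-1,0,0,0,0]]]}}

```text
time_s: 14.5
position: [0.5233, 0.0394, 0.0843]
orientation: [[0.169, 0.986, 0.005], [0.986, -0.169, 0.005], [0.006, 0.004, -1.0]]
ft_force: [-2.2, 1.3, 1.4]
finger_gap: 0.0558
```

Emit:
{"name": "apply_moves", "arguments": {"targets": [[[-1,0,0,1.5,0],[-1,0,0,0.5,0]]]}}

```text
time_s: 14.67
position: [0.5235, 0.0388, 0.083]
orientation: [[0.17, 0.985, 0.005], [0.985, -0.17, 0.005], [0.006, 0.004, -1.0]]
ft_force: [-4.2, -1.1, 6.2]
finger_gap: 0.0555
```

Emit:
{"name": "apply_moves", "arguments": {"targets": [[[-1,0,-1,0,0],[0.3,0,0,0,0],[0.3,0,0,0,0],[0.5,0,0,0,0],[0.5,0,0,0,0],[1,0,0,0,0],[1,0,0,0,0],[1,0,0,0,0],[1,0,0,0,0]]], "grip_force": 10}}

```text
time_s: 15.42
position: [0.5235, 0.0394, 0.0834]
orientation: [[0.169, 0.986, 0.007], [0.986, -0.169, 0.006], [0.007, 0.006, -1.0]]
ft_force: [-0.0, 0.2, 0.5]
finger_gap: 0.0925
```

```bash
python3 - <<'E'
from h import *
to(.5222,.0395,.0862,-9.6)
snap('side','s13.png');snap('wrist','w13.png')
a=cv2.resize(cv2.imread('pics/s13.png')[180:300,220:370],None,fx=5,fy=5,interpolation=2)
cv2.imwrite('pics/s13c.png',a)
E
```

```text
t 15.42 P [0.5235 0.0394 0.0834] jaw -9.8 shift mm [-0.1 -1.2 -2.8] turn -0.2 zax [ 0.007  0.006 -1.   ] F [-0.   0.2  0.5] gap 0.0925 q [-0.64  0.31  0.54  2.05 -0.22  0.82 -0.15]
```

View pics/s13c.png

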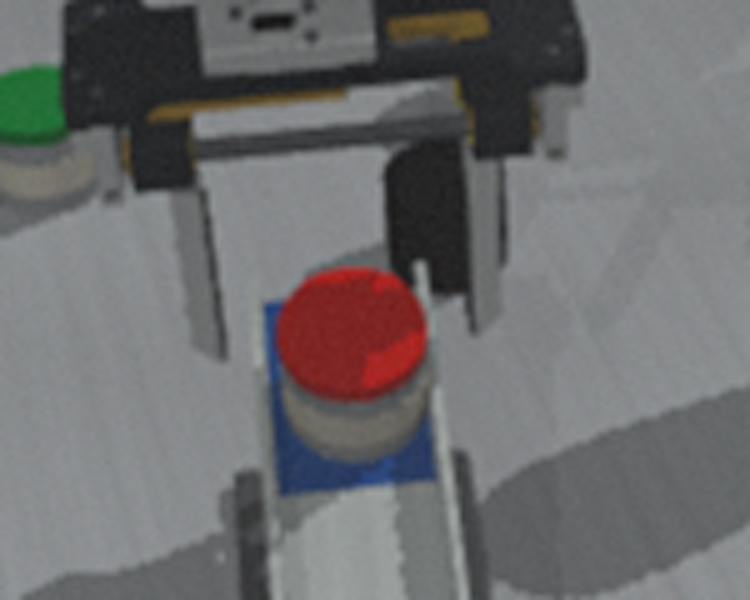

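View pics/w13.png

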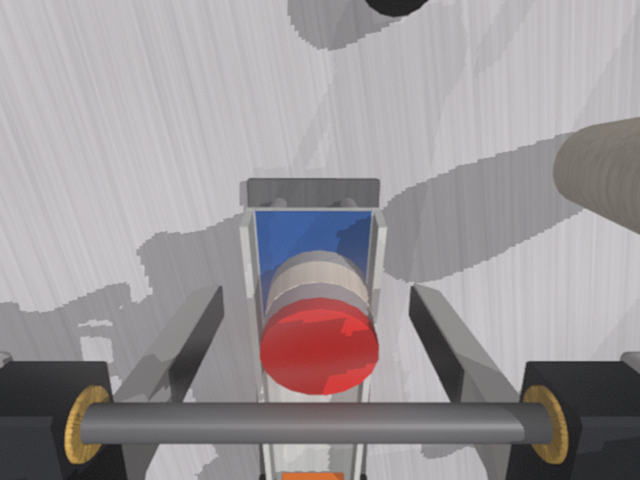

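The tin stands flat on the blue pad, free of the fingers: lid at (291,247) in the side picture and (318,345) in the wrist picture. I'll lift, close the fingers and go behind it uphill.

Emit:
{"name": "apply_moves", "arguments": {"targets": [[[1,0,0,-10,0],[1,0,0,-25,0],[1,0,0,-30,0],[-1,0,0,-15,0],[-1,15,0,0,0],[-1,20,0,0,0],[-1,15,0,0,0],[-1,5,0,0,0],[-1,0,0,0,0],[-1,0,0,0,0]]]}}

```text
time_s: 16.35
position: [0.5328, 0.0925, 0.174]
orientation: [[0.173, 0.985, 0.01], [0.985, -0.174, 0.006], [0.007, 0.008, -1.0]]
ft_force: [-0.2, -0.2, 0.3]
finger_gap: 0.0509
```

```bash
python3 - <<'E'
from h import *
o,R=bed(.5032,-.0625,-1.7433)
for cam in ('wrist','side','top'):
    im,p=snap(cam,cam+'14.png');hsv=cv2.cvtColor(im,cv2.COLOR_RGB2HSV)
    m=(((hsv[...,0]<6)|(hsv[...,0]>174))&(hsv[...,1]>150)&(hsv[...,2]>60)).astype(np.uint8)
    n,l,st,ce=cv2.connectedComponentsWithStats(m)
    for i in range(1,n):
        if st[i,4]>150:
            c=ce[i];d=np.array(p['orientation'])@np.linalg.solve(np.array(p['camera_matrix']),[c[0],c[1],1.])
            a=R.T@(np.array(p['position'])-o);b=R.T@d;print(cam,st[i],c.round(1),(a+b*(.05-a[2])/b[2]).round(4))
W=o+R@[-.155,.0012,.012];to(W[0],W[1],W[2]-.035,-9.7)
s=bot.get_state();print('tip in bed',R.T@(np.array(s['position'])+[0,0,.035]-o))
E
```

```text
wrist [ 279  317   76   59 3382] [318.  347.3] [-0.1031  0.0039  0.05  ]
side [276 234  29  26 613] [289.9 246.2] [-0.0985  0.0033  0.05  ]
t 16.5 P [0.5327 0.0919 0.1738] jaw -10.1 shift mm [-10.4  -2.1  93.5] turn -0.4 zax [ 0.009  0.006 -1.   ] F [-0.2 -0.  -0.3] gap 0.039 q [-0.76  0.21  0.55  1.94 -0.13  1.02 -0.33]
tip in bed [-0.18705509  0.0025495   0.10048629]
```

View pics/wrist14.png

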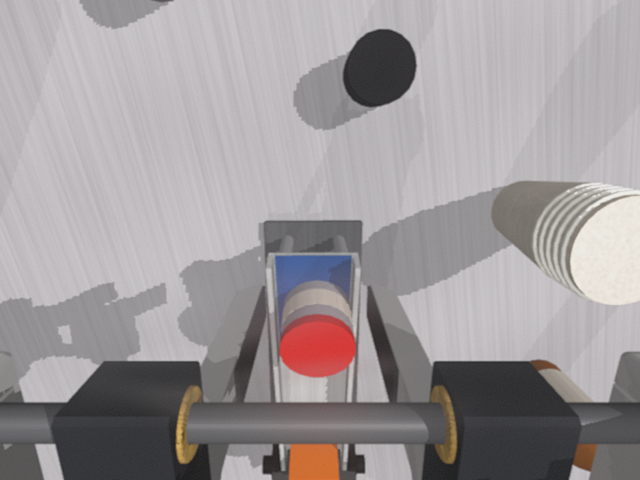

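View pics/side14.png

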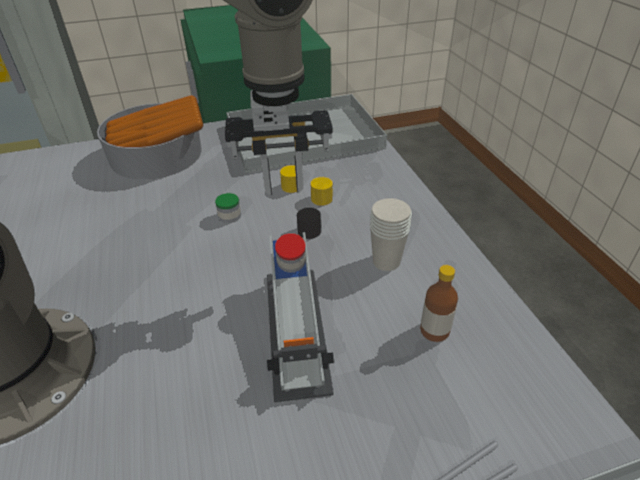

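Emit:
{"name": "apply_moves", "arguments": {"targets": [[[-1,-5,0,10,0],[-1,-5,0,15,0],[-1,0,0,15,0],[-1,0,0,10,0],[-1,0,0,0,0],[-1,0,0,0,0],[-1,0,0,0,0],[-1,0,0,0,0]]], "grip_force": 10}}

```text
time_s: 17.17
position: [0.5303, 0.0762, 0.1196]
orientation: [[0.18, 0.984, 0.008], [0.984, -0.18, 0.004], [0.005, 0.007, -1.0]]
ft_force: [-0.1, -1.1, -0.0]
finger_gap: 0.0007
```

```bash
cat >> h.py <<'E'
def tipbed(x,y=.0025,h=.012):
    o,R=bed(.5032,-.0625,-1.7433);W=o+R@[x,y,h];to(W[0],W[1],W[2]-.035,-9.9)
    s=bot.get_state();print('tip in bed',(R.T@(np.array(s['position'])+[0,0,.035]-o)).round(4))
E
python3 - <<'E'
from h import *
tipbed(-.155)
E
```

```text
t 17.17 P [0.5303 0.0762 0.1196] jaw -10.4 shift mm [ 6.  -0.7 39.5] turn -0.5 zax [ 0.008  0.004 -1.   ] F [-0.1 -1.1 -0. ] gap 0.0007 q [-0.72  0.27  0.54  2.   -0.18  0.9  -0.26]
tip in bed [-0.1585  0.0029  0.0518]
```

Emit:
{"name": "apply_moves", "arguments": {"targets": [[[-1,6,-0.7,0,0],[-1,2,0,10,0],[-1,0,0,12,0],[-1,0,0,8,0],[-1,0,0,4,0],[-1,0,0,0,0]]]}}

```text
time_s: 17.67
position: [0.5323, 0.0865, 0.0833]
orientation: [[0.178, 0.984, 0.011], [0.984, -0.179, 0.005], [0.007, 0.009, -1.0]]
ft_force: [-0.2, 0.8, 0.0]
finger_gap: 0.0005
```

```bash
python3 - <<'E'
from h import *
tipbed(-.155)
snap('wrist','w15.png');snap('side','s15.png')
cv2.imwrite('pics/s15c.png',cv2.resize(cv2.imread('pics/s15.png')[180:300,220:370],None,fx=5,fy=5,interpolation=2))
E
```

```text
t 17.67 P [0.5323 0.0865 0.0833] jaw -10.3 shift mm [-4.3 -0.6  3.1] turn -0.4 zax [ 0.011  0.005 -1.   ] F [-0.2  0.8  0. ] gap 0.0005 q [-0.71  0.33  0.52  2.03 -0.22  0.83 -0.24]
tip in bed [-0.1599  0.0031  0.014 ]
```

View pics/w15.png

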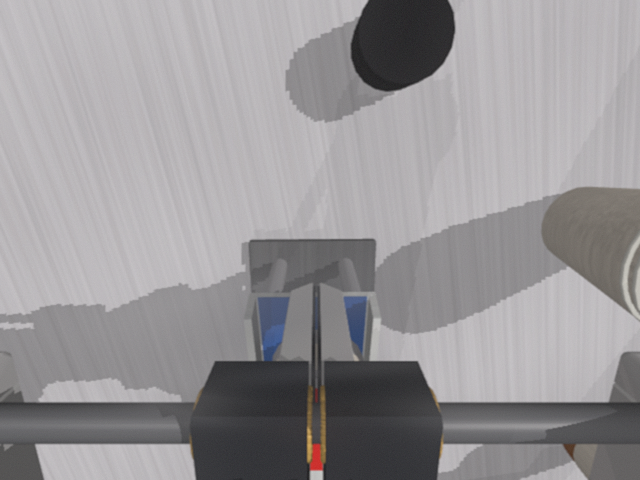

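View pics/s15c.png

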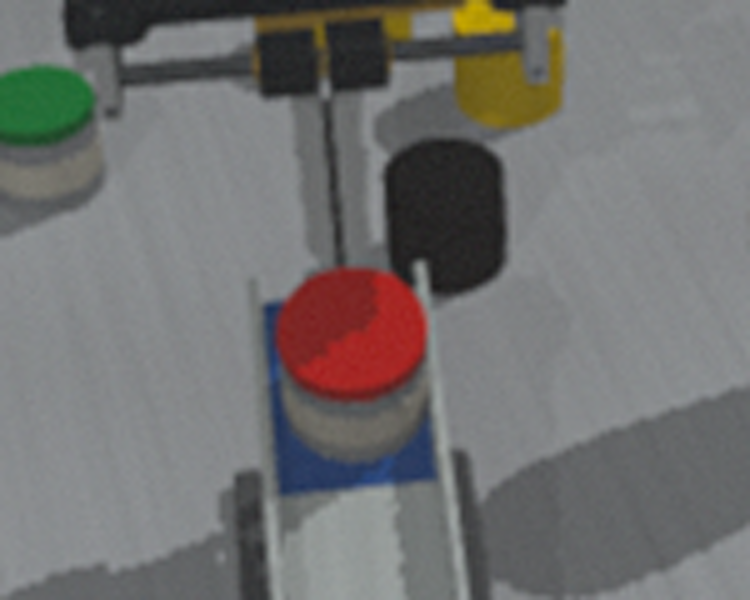

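Emit:
{"name": "apply_moves", "arguments": {"targets": [[[-1,-3.5,-0.3,0.9,0],[-1,-3.5,-0.3,0.9,0],[-1,-3.5,0,0.9,0],[-1,-3.5,0,0.9,0],[-1,-3,0,0.8,0],[-1,-3,0,0.8,0],[-1,-3,0,0.8,0],[-1,-3,0,0.8,0],[-1,-3,0,0.8,0],[-1,-3,0,0.8,0]]]}}

```text
time_s: 18.6
position: [0.5271, 0.052, 0.0764]
orientation: [[0.179, 0.984, 0.014], [0.984, -0.179, 0.007], [0.01, 0.013, -1.0]]
ft_force: [-0.0, -0.1, 1.1]
finger_gap: 0.0008
```

```bash
python3 - <<'E'
from h import *
tipbed(.028)
E
```

```text
t 18.6 P [0.5271 0.052  0.0764] jaw -10.3 shift mm [-147.4   -0.7   39.1] turn -0.4 zax [ 0.014  0.007 -1.   ] F [-0.  -0.1  1.1] gap 0.0008 q [-0.65  0.32  0.52  2.06 -0.23  0.8  -0.17]
tip in bed [-0.1244  0.0039  0.0157]
```

Emit:
{"name": "apply_moves", "arguments": {"targets": [[[-1,-4,-0.2,1.3,0],[-1,-4,-0.2,1.3,0],[-1,-4,-0.2,1.3,0],[-1,-4,0,1.3,0],[-1,-4,0,1.2,0],[-1,-4,0,1.2,0],[-1,-4,0,1.2,0],[-1,-4,0,1.2,0],[-1,-4,0,1.2,0],[-1,-4,0,1.2,0]]]}}

```text
time_s: 19.43
position: [0.5191, 0.009, 0.0625]
orientation: [[0.179, 0.984, 0.015], [0.984, -0.179, 0.008], [0.01, 0.013, -1.0]]
ft_force: [1.1, 0.4, 0.9]
finger_gap: 0.0006
```

```bash
python3 - <<'E'
from h import *
tipbed(.028)
snap('side','s16.png')
cv2.imwrite('pics/s16c.png',cv2.resize(cv2.imread('pics/s16.png')[200:380,210:390],None,fx=4,fy=4,interpolation=2)[:600])
E
```

```text
t 19.43 P [0.5191 0.009  0.0625] jaw -10.3 shift mm [-103.6   -0.5   25.5] turn -0.4 zax [ 0.015  0.008 -1.   ] F [1.1 0.4 0.9] gap 0.0006 q [-0.58  0.33  0.53  2.09 -0.25  0.77 -0.08]
tip in bed [-0.0786  0.0034  0.0128]
```

View pics/s16c.png

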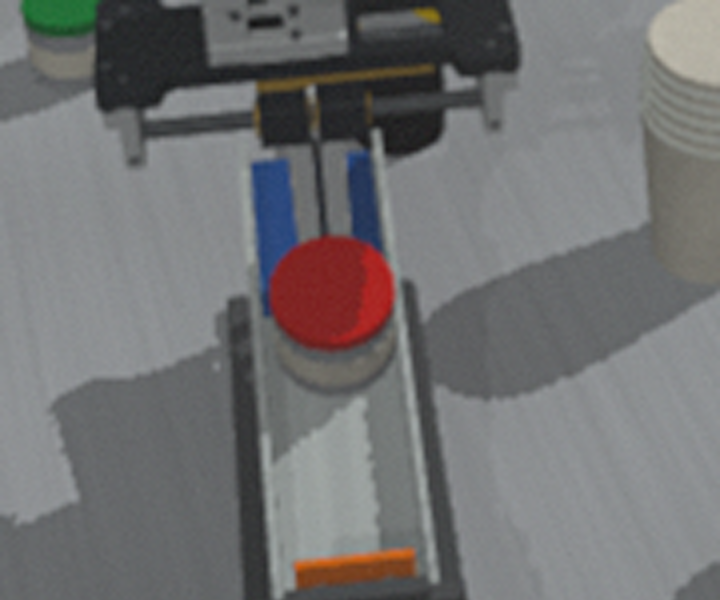

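The tin slides upright down the channel ahead of the fingers, half off the pad. The plate edge is still clear of it.

Emit:
{"name": "apply_moves", "arguments": {"targets": [[[-1,-4,-0.1,0.9,0],[-1,-4,0,0.9,0],[-1,-4,0,0.9,0],[-1,-4,0,0.9,0],[-1,-4,0,1,0],[-1,-4,0,1,0],[-1,-4,0,1,0],[-1,-4,0,1,0],[-1,-4,0,1,0],[-1,-4,0,1,0]]]}}

```text
time_s: 20.32
position: [0.5108, -0.0348, 0.0512]
orientation: [[0.179, 0.984, 0.014], [0.984, -0.179, 0.007], [0.01, 0.013, -1.0]]
ft_force: [0.6, 1.6, 1.4]
finger_gap: 0.0002
```

```bash
python3 - <<'E'
from h import *
tipbed(.028)
snap('side','s17.png')
cv2.imwrite('pics/s17c.png',cv2.resize(cv2.imread('pics/s17.png')[200:380,210:390],None,fx=4,fy=4,interpolation=2)[:])
E
```

```text
t 20.32 P [ 0.5108 -0.0348  0.0512] jaw -10.3 shift mm [-58.8  -0.   14.7] turn -0.4 zax [ 0.014  0.007 -1.   ] F [0.6 1.6 1.4] gap 0.0002 q [-0.5   0.34  0.53  2.11 -0.26  0.74  0.02]
tip in bed [-0.0326  0.0028  0.0127]
```

View pics/s17c.png

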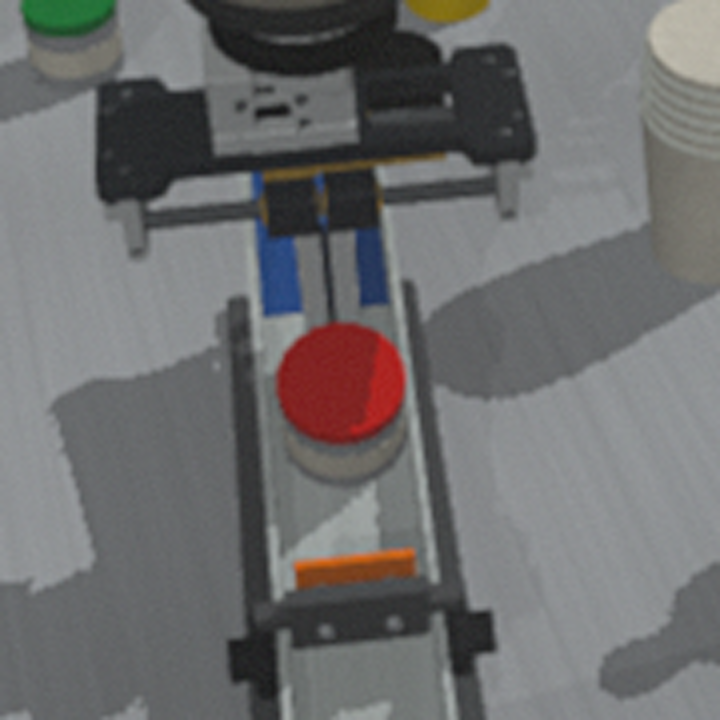

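Emit:
{"name": "apply_moves", "arguments": {"targets": [[[-1,-3.5,0,0.9,0],[-1,-3.5,0,0.9,0],[-1,-3.5,0,0.9,0],[-1,-3.5,0,0.9,0],[-1,-3.5,0,0.9,0],[-1,-3,0,0.8,0],[-1,-3,0,0.8,0],[-1,-2.5,0,0.7,0],[-1,-2,0,0.5,0],[-1,-1.5,0,0.4,0]]]}}

```text
time_s: 21.2
position: [0.505, -0.0676, 0.0423]
orientation: [[0.18, 0.984, 0.014], [0.984, -0.18, 0.007], [0.01, 0.013, -1.0]]
ft_force: [0.1, 1.3, 1.6]
finger_gap: 0.0006
```

```bash
python3 - <<'E'
from h import *
tipbed(.028)
snap('side','s18.png');snap('top','t18.png')
cv2.imwrite('pics/s18c.png',cv2.resize(cv2.imread('pics/s18.png')[250:390,230:380],None,fx=5,fy=5,interpolation=2)[:])
E
```

```text
t 21.2 P [ 0.505  -0.0676  0.0423] jaw -10.4 shift mm [-25.4  -0.    6.2] turn -0.5 zax [ 0.014  0.007 -1.   ] F [0.1 1.3 1.6] gap 0.0006 q [-0.43  0.35  0.53  2.12 -0.28  0.72  0.1 ]
tip in bed [0.0019 0.0026 0.0121]
```

View pics/s18c.png

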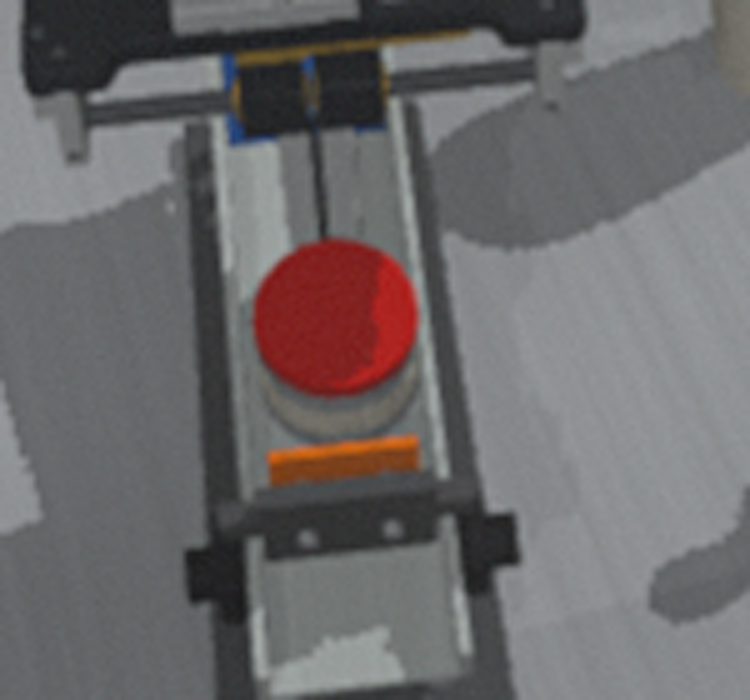

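View pics/t18.png

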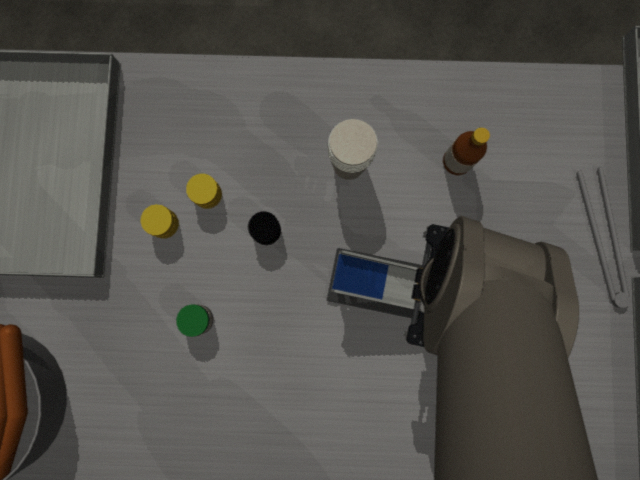

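Emit:
{"name": "apply_moves", "arguments": {"targets": [[[-1,-2,0,0.5,0],[-1,-2,0,0.5,0],[-1,-2,0,0.5,0],[-1,-1.5,0,0.4,0],[-1,-1.5,0,0.4,0],[-1,-1.5,0,0.4,0],[-1,-1,0,0.3,0],[-1,-1,0,0.3,0]]]}}

```text
time_s: 21.97
position: [0.5028, -0.0805, 0.0386]
orientation: [[0.179, 0.984, 0.015], [0.984, -0.179, 0.007], [0.01, 0.013, -1.0]]
ft_force: [-0.2, 1.8, 0.6]
finger_gap: 0.0003
```

```bash
cat >> h.py <<'E'
def tinbed(f):
    o,R=bed(.5032,-.0625,-1.7433)
    im,p=snap('side',f);hsv=cv2.cvtColor(im,cv2.COLOR_RGB2HSV)
    m=(((hsv[...,0]<4)|(hsv[...,0]>174))&(hsv[...,1]>150)&(hsv[...,2]>60)).astype(np.uint8)
    n,l,st,ce=cv2.connectedComponentsWithStats(m)
    for i in range(1,n):
        if st[i,4]>250:
            c=ce[i];d=np.array(p['orientation'])@np.linalg.solve(np.array(p['camera_matrix']),[c[0],c[1],1.])
            a=R.T@(np.array(p['position'])-o);b=R.T@d;print('lid',st[i],c.round(1),(a+b*(.05-a[2])/b[2]).round(4))
    cv2.imwrite('pics/'+f[:-4]+'c.png',cv2.resize(cv2.imread('pics/'+f)[270:370,250:370],None,fx=6,fy=6,interpolation=2))
E
python3 - <<'E'
from h import *
tipbed(.028);tinbed('s19.png')
E
```

```text
t 21.97 P [ 0.5028 -0.0805  0.0386] jaw -10.3 shift mm [-12.3  -0.1   2.6] turn -0.4 zax [ 0.015  0.007 -1.   ] F [-0.2  1.8  0.6] gap 0.0003 q [-0.4   0.36  0.53  2.13 -0.29  0.71  0.14]
tip in bed [0.0155 0.0027 0.0117]
lid [282 305  32  32 807] [297.5 320.5] [0.0535 0.0023 0.05  ]
```

View pics/s19c.png

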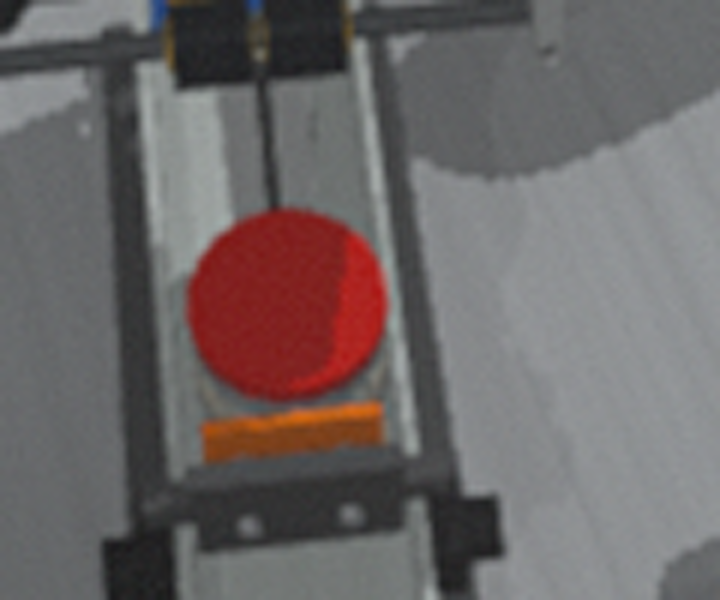

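Emit:
{"name": "apply_moves", "arguments": {"targets": [[[-1,-1,0,0.25,0],[-1,-1,0,0.25,0],[-1,-1,0,0.25,0],[-1,-0.8,0,0.2,0]]]}}

```text
time_s: 22.35
position: [0.502, -0.0846, 0.0375]
orientation: [[0.179, 0.984, 0.014], [0.984, -0.179, 0.007], [0.01, 0.013, -1.0]]
ft_force: [1.5, 0.9, 0.7]
finger_gap: 0.0003
```

Emit:
{"name": "apply_moves", "arguments": {"targets": [[[-1,-0.8,0,0.2,0],[-1,-0.8,0,0.2,0]]]}}

```text
time_s: 22.52
position: [0.5018, -0.0862, 0.0372]
orientation: [[0.179, 0.984, 0.015], [0.984, -0.179, 0.008], [0.01, 0.013, -1.0]]
ft_force: [0.2, 2.8, 1.6]
finger_gap: 0.0008
```

```bash
python3 - <<'E'
from h import *
tipbed(.028);tinbed('s20.png')
E
```

```text
t 22.52 P [ 0.5018 -0.0862  0.0372] jaw -10.3 shift mm [-6.5 -0.2  1.2] turn -0.4 zax [ 0.015  0.008 -1.   ] F [0.2 2.8 1.6] gap 0.0008 q [-0.39  0.36  0.53  2.13 -0.29  0.71  0.15]
tip in bed [0.0214 0.0027 0.0117]
lid [282 308  33  32 819] [297.8 323.6] [0.0592 0.0023 0.05  ]
```

View pics/s20c.png

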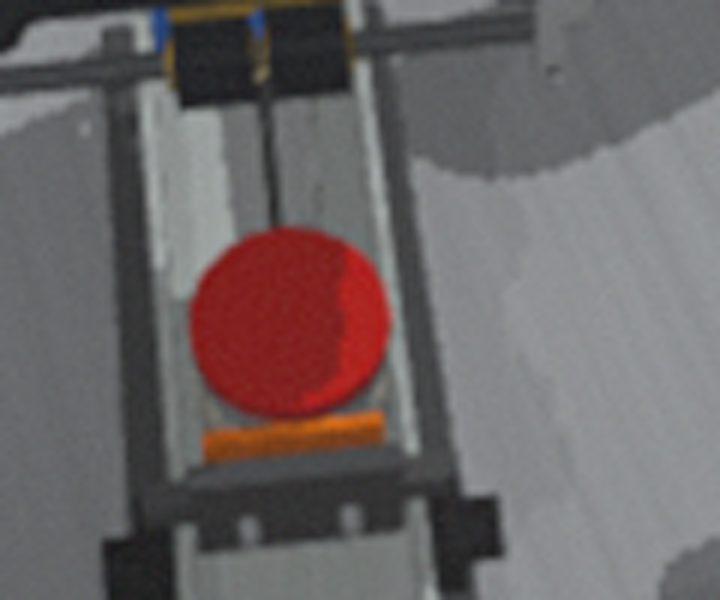

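The plate has begun to move: its edge went from 407 to about 418 in the crop, about 3–4 mm, with 2–3 N on the tool. Continuing in small steps.

Emit:
{"name": "apply_moves", "arguments": {"targets": [[[-1,-0.7,0,0.2,0],[-1,-0.7,0,0.2,0]]]}}

```text
time_s: 22.73
position: [0.5016, -0.0876, 0.0367]
orientation: [[0.179, 0.984, 0.015], [0.984, -0.179, 0.008], [0.01, 0.013, -1.0]]
ft_force: [0.4, 2.7, 2.4]
finger_gap: 0.0008
```

Emit:
{"name": "apply_moves", "arguments": {"targets": [[[-1,-0.7,0,0.2,0],[-1,-0.7,0,0.2,0]]]}}

```text
time_s: 22.9
position: [0.5015, -0.089, 0.0364]
orientation: [[0.179, 0.984, 0.015], [0.984, -0.179, 0.008], [0.01, 0.013, -1.0]]
ft_force: [-0.3, 2.5, 2.7]
finger_gap: 0.0004
```

```bash
python3 - <<'E'
from h import *
tipbed(.028);tinbed('s21.png')
E
```

```text
t 22.9 P [ 0.5015 -0.089   0.0364] jaw -10.3 shift mm [-3.7 -0.4  0.5] turn -0.4 zax [ 0.015  0.008 -1.   ] F [-0.3  2.5  2.7] gap 0.0004 q [-0.38  0.36  0.53  2.13 -0.29  0.71  0.16]
tip in bed [0.0243 0.0029 0.0116]
lid [282 310  33  32 825] [298.  325.2] [0.0621 0.0022 0.05  ]
```

View pics/s21c.png

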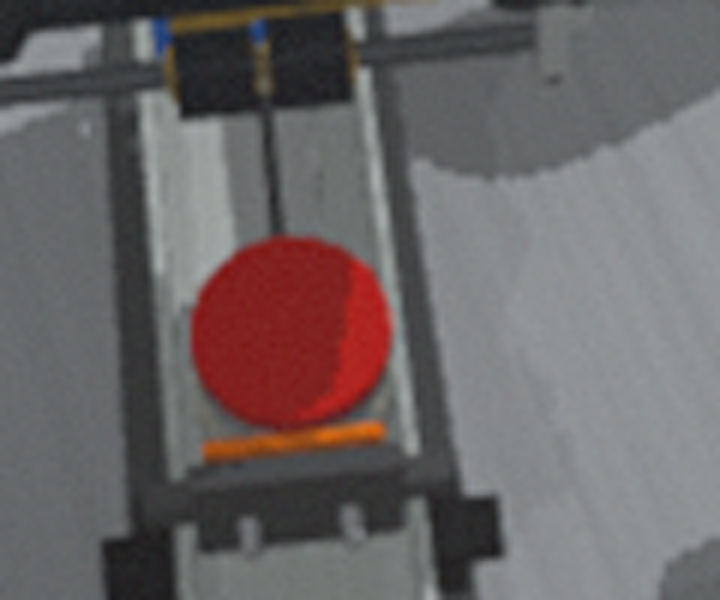

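Emit:
{"name": "apply_moves", "arguments": {"targets": [[[-1,-0.6,0,0.1,0],[-1,-0.6,0,0.1,0]]]}}

```text
time_s: 23.12
position: [0.5012, -0.0903, 0.0361]
orientation: [[0.179, 0.984, 0.015], [0.984, -0.179, 0.008], [0.01, 0.013, -1.0]]
ft_force: [0.1, 1.0, 1.8]
finger_gap: 0.0005
```

Emit:
{"name": "apply_moves", "arguments": {"targets": [[[-1,-0.6,0,0.1,0],[-1,-0.5,0,0.1,0]]]}}

```text
time_s: 23.28
position: [0.501, -0.0914, 0.0358]
orientation: [[0.179, 0.984, 0.015], [0.984, -0.179, 0.008], [0.01, 0.013, -1.0]]
ft_force: [1.3, 3.7, 3.7]
finger_gap: 0.0004
```

```bash
python3 - <<'E'
from h import *
tipbed(.028);tinbed('s22.png')
E
```

```text
t 23.28 P [ 0.501  -0.0914  0.0358] jaw -10.3 shift mm [-1.2 -0.3 -0.1] turn -0.4 zax [ 0.015  0.008 -1.   ] F [1.3 3.7 3.7] gap 0.0004 q [-0.38  0.36  0.53  2.13 -0.29  0.71  0.17]
tip in bed [0.0268 0.0028 0.0117]
lid [282 311  33  32 829] [298.2 326.5] [0.0645 0.0023 0.05  ]
```

View pics/s22c.png

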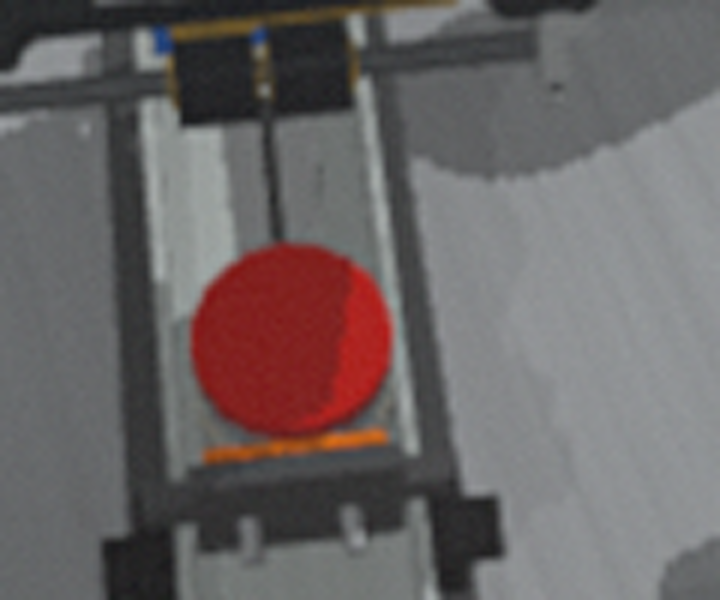

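Emit:
{"name": "apply_moves", "arguments": {"targets": [[[-1,-0.5,0,0.1,0]]]}}

```text
time_s: 23.42
position: [0.501, -0.0915, 0.0358]
orientation: [[0.178, 0.984, 0.015], [0.984, -0.178, 0.008], [0.011, 0.013, -1.0]]
ft_force: [1.9, 5.6, 4.5]
finger_gap: 0.0004
```

Emit:
{"name": "apply_moves", "arguments": {"targets": [[[-1,-0.5,0,0.1,0]]]}}

```text
time_s: 23.5
position: [0.5011, -0.0915, 0.0357]
orientation: [[0.178, 0.984, 0.015], [0.984, -0.178, 0.009], [0.011, 0.013, -1.0]]
ft_force: [0.2, 6.3, 4.8]
finger_gap: 0.0005
```

Emit:
{"name": "apply_moves", "arguments": {"targets": [[[-1,-0.5,0,0.1,0]]]}}

```text
time_s: 23.58
position: [0.5011, -0.0915, 0.0357]
orientation: [[0.178, 0.984, 0.015], [0.984, -0.178, 0.01], [0.012, 0.013, -1.0]]
ft_force: [0.0, 6.2, 4.2]
finger_gap: 0.0007
```

The tool no longer advances and the force rose to about 6 N, well under 20 N, so the plate is home. Backing off uphill.

Emit:
{"name": "apply_moves", "arguments": {"targets": [[[-1,1,0,-0.2,0],[-1,3,0,-0.7,0],[-1,5,0,-1.2,0],[-1,8,0,-2,0],[-1,10,0,-2.5,0],[-1,10,0,-5,0],[-1,0,0,-25,0],[-1,0,0,-35,0],[-1,0,0,-35,0],[-1,10,0,-20,0]]]}}

```text
time_s: 24.42
position: [0.5034, -0.044, 0.1632]
orientation: [[0.181, 0.984, 0.003], [0.984, -0.181, 0.004], [0.004, 0.003, -1.0]]
ft_force: [1.6, 0.2, 0.5]
finger_gap: 0.0006
```

Emit:
{"name": "apply_moves", "arguments": {"targets": [[[-1,35,0,-5,0],[-1,38,0,0,0],[-1,38,0,0,0],[-1,38,0,0,0],[-1,30,0,0,0],[-1,15,0,0,0],[-1,0,0,0,0]]]}}

```text
time_s: 25.0
position: [0.5418, 0.1609, 0.1782]
orientation: [[0.182, 0.983, 0.015], [0.983, -0.182, 0.008], [0.011, 0.013, -1.0]]
ft_force: [-0.5, 0.6, 0.1]
finger_gap: 0.0005
```

```bash
python3 - <<'E'
from h import *
tipbed(.028);tinbed('s23.png');snap('top','t23.png')
cv2.imwrite('pics/t23c.png',cv2.resize(cv2.imread('pics/t23.png')[220:360,330:530],None,fx=4,fy=4,interpolation=2))
E
```

```text
t 25.0 P [0.5418 0.1609 0.1782] jaw -10.5 shift mm [-258.3    3.6  139.6] turn -0.6 zax [ 0.015  0.008 -1.   ] F [-0.5  0.6  0.1] gap 0.0005 q [-0.81  0.24  0.48  1.88 -0.13  1.03 -0.45]
tip in bed [-0.2556 -0.0003  0.0879]
lid [282 311  33  32 833] [298.1 326.4] [0.0643 0.0023 0.05  ]
```

View pics/s23c.png

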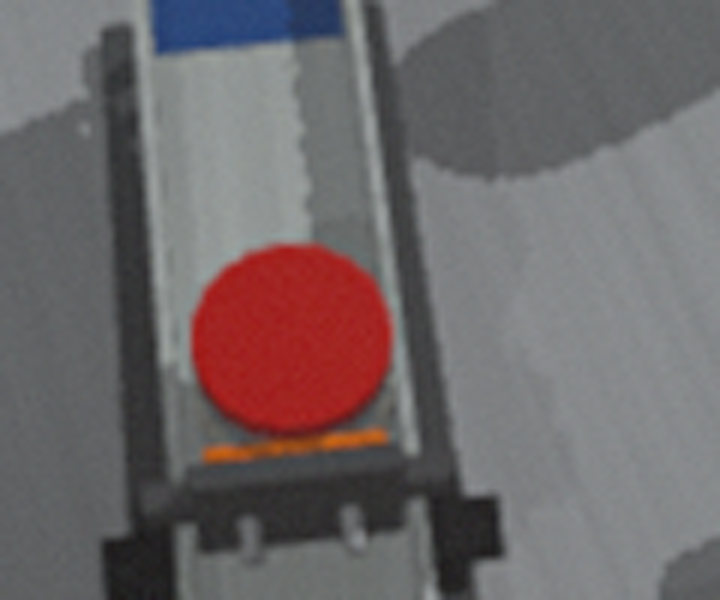

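View pics/t23c.png

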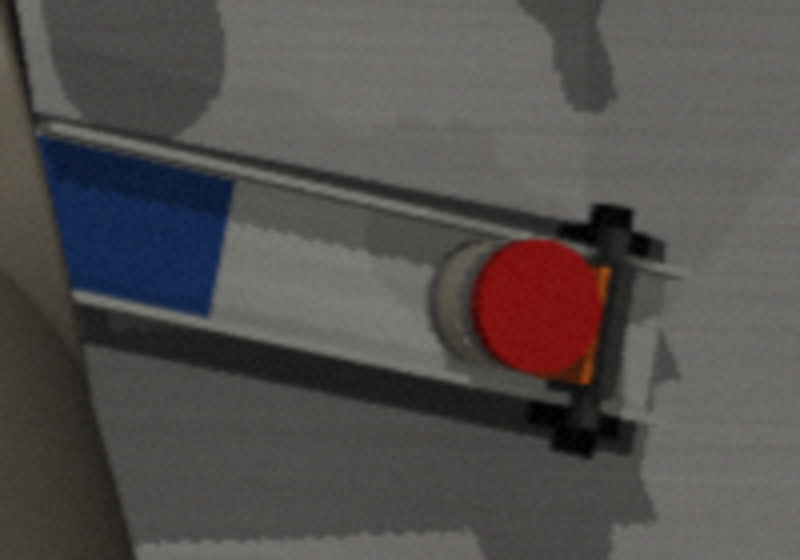

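View pics/s23.png

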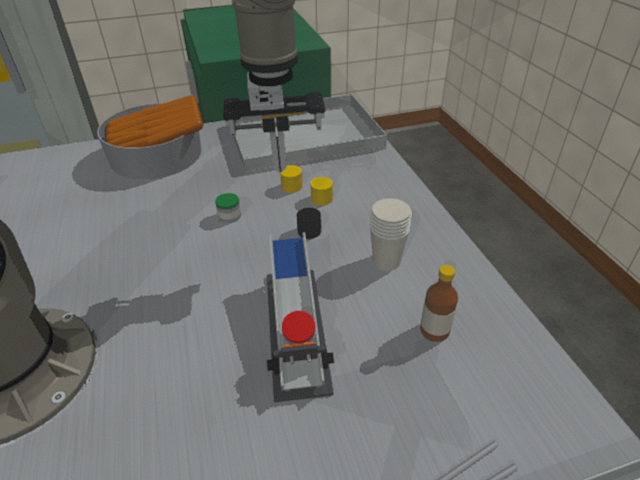

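The lid is at (298,326) in the side picture, where it was under the push, and the plate is still pressed against the backing. The bystanders stand where they were, and the arm is clear.

```bash
python3 - <<'E'
from h import *
tinbed('s24.png');print(order.job_done(),bot.get_state()['time_s'])
E
```

```text
lid [282 311  33  32 835] [298.1 326.4] [0.0642 0.0023 0.05  ]
the job is handed in; nothing more can be done
the job is handed in; nothing more can be done
```

The red-lidded tin now rests upright against the orange stop plate, with the plate pressed fully home, and I handed the job in at about 25 s. I stood the tin on the blue pad and released it there. I then closed the fingers, went behind it uphill and pushed it down the chute without lifting it again.

- **At the stop:** the plate moved about 7–8 mm. Then the tool stopped advancing while the push rose to about 6 N, so the plate was against its hard backing. The highest force I read below the pad was about 8 N, against the 20 N limit.
- **After backing off:** the tin stayed where it was, to about 0.3 mm over two looks, and the plate stayed pressed in. I read the plate's travel from the pictures and that force, not from a direct measurement.
- **Bystanders:** the green tin, cup stack, bottle and the black and yellow look-alikes show no change in the last pictures.
- **What disagreed:** the reported tool point lies about 35 mm beyond where the cameras show the fingertips. Because of this, my first two grasp attempts closed just above the lid without moving the tin. After I allowed for the offset, the grasp held and the tin met the pad within about 2 mm of the predicted height.

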